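Make up a coating kit and a developing kit in the litho bay

ROBOT

A 7-joint arm with a two-finger parallel gripper is mounted at the origin on the work surface. World frame = base frame: x ahead of the robot, y to its left, z up, the work surface at z = 0. Lengths are in m, angles in rad, forces in N, time in s.
With the tool pointing down it reaches from about 0.35 to 0.9 m from the base axis. Payload 8.1 kg.
Tool frame: the origin (TCP) lies at the centre of the arm's flange, where the gripper is bolted on; the fingertips stand 178 mm ahead of it and the grasp point (between the pads) lies 159 mm ahead of it; z points along the fingers, y is the direction in which the jaws open and shut (so a half turn about z gives the same grasp; the last joint's range is limited). The gripper opens to 92 mm and grips with 3 to 60 N. Pads are 19 mm wide; open, the fingers measure 130 mm over their backs; the gripper's body (75 mm by 190 mm) begins 47 mm behind the grasp point.
Start: joints at [1.167, 0.434, 0.025, 1.573, -0.012, 1.134, -0.075], TCP at [0.185, -0.597, 0.405] pointing down, gripper open.
Joint ranges: [-2.62, 2.62], [-0.44, 2.09], [-1.27, 1.32], [0.08, 2.57], [-1.32, 4.46], [0.12, 2], [-2.74, 2.74]. Speed limits (rad/s): [2.22, 2.22, 3.01, 3.01, 3.14, 3.14, 3.14].

INTERFACE

Orientations are given as a rotation vector (axis times angle).
In Python, from cell import arm, get_image, camera_model gives the robot as it stands. The module is installed in compiled form; this text tells all that it offers.
- The arm moves only by the shell command python3 -m pendant 'ROWS' [FORCE]. ROWS is JSON, a list that holds one entry, the list of rows, each a list of 7 numbers: the shift along the tool's x, y, z in mm, then the turn, a rotation vector about the tool's x, y, z in rad, then the closure, from -1 (fully open) to 1 (shut). In form: [[[x, y, z, rx, ry, rz, hand], ...]]. A call has 1 to 20 rows; each row is the pose to reach, as a shift and turn from the pose commanded when the call began, along the tool's axes at that moment; what a row does not reach only later rows make up. A row lasts 1/8 s, in which the tool goes at most 62.5 mm and 10.7 degrees, less where a joint would pass 70% of its speed; a pose out of reach is approached as far as the arm can. A call with a gripper value outside its range is refused whole. The fingers move at their own pace and stop on an object; FORCE is the grip in N (left out, the last holds). Time passes only in rows, so rows that repeat a pose let the fingers close. It gives the time, the measured TCP pose, the force and the opening at its end, in the units of the state.
- arm.observe(): the state, without advancing time (a new reading comes with each control period).
- get_image(name): name is "scene" or "top"; returns the picture (400x640x3 uint8, red, green, blue); there is no depth.
- camera_model(name): a dict with "fx", "fy", "cx", "cy" (pixels), "position" and "orientation" of the camera in the world. Camera axes: x right, y down, z forward; pixel columns grow to the right and rows downward; lengths in m; the calibration is good to about 2 mm. A picture is of the moment at which its call begins. camera_model takes no time and is no camera call.
- arm.sign_off(): hands the job in, once; it reports no verdict.
The state is a dict: "clock": time; "joints": joint angles; "dq": joint speeds; "joint_efforts": joint torques, N m; "position": TCP position; "ee_rot": TCP orientation; "force": force on the tool from outside, world axes, zero at the start; "ft_torque": the same for the moment, N m; "width": opening from 0.0 (shut) to 1.0 (fully open).
Only numpy, scipy, OpenCV 4.12 (cv2) and the standard library are available. Lean on these libraries where they do the work, as an engineer would, in place of code of your own. Each camera call takes 0.05 s, during which the arm holds its last target.

TASK

Make up the two run kits in the grey trays. The tray with the large wafer is the coating kit: shut its wafer carrier with its own cover, fully home, and add the large spin chuck and the amber resist bottle; the tray with the small wafer is the developing kit: shut its carrier with its own cover and add the dip basket. Stand each added item upright on the floor of an empty bay, one to a bay, do not tip the bottle over at any time, and leave the small chuck where it is.

Things in the scene. Friction and masses are not known exactly. Their poses are not given: they have to be found in the camera images.
- tray_large: Grey compartment tray (dark floor, lighter walls) holding the large wafer, fixed to the bench, 153 x 153 mm, walls and dividers 3 mm thick and 12 mm tall, floor 3 mm thick. Origin: centre of its underside. Its +x half is one long bay with the carrier base at (37.5, 0) mm. Its -x half is two empty bays, about 72 mm square inside, centred at (-37.5, +37.5) and (-37.5, -37.5) mm in the tray's frame.
- tray_small: Grey compartment tray (dark floor, lighter walls) holding the small wafer, fixed to the bench, 153 x 153 mm, walls and dividers 3 mm thick and 12 mm tall, floor 3 mm thick. Origin: centre of its underside. Its +x half is one long bay with the carrier base at (37.5, 0) mm. Its -x half is two empty bays, about 72 mm square inside, centred at (-37.5, +37.5) and (-37.5, -37.5) mm in the tray's frame.
- base_large: Open base of the carrier that holds the large wafer (dark disc, 51 mm across), fixed in the long bay of tray_large. Natural-white round dish, 59 mm across the wall, mouth 54 mm across, wall top 12 mm above the origin. Origin: centre of its underside, 3 mm above the bench. Its own cover goes on from above, plug into the mouth, until the rim rests on the wall, the cover's underside then 6 mm (its centre 16 mm) above this origin.
- base_small: Open base of the carrier that holds the small wafer (dark disc, 25 mm across), fixed in the long bay of tray_small. Natural-white round dish, 39 mm across the wall, mouth 34 mm across, wall top 12 mm above the origin. Origin: centre of its underside, 3 mm above the bench. Its own cover goes on from above, plug into the mouth, until the rim rests on the wall, the cover's underside then 6 mm (its centre 16 mm) above this origin.
- cover_large_center (a point): Loose cover of the large-wafer carrier, a natural-white plastic puck, 63 mm across and 20 mm tall. It lies as it is used: below, a tapered plug 6 mm deep (42 mm across at its foot, 51 mm at the top), above it the ribbed rim, 63 mm across, from 6 to 20 mm above the underside: grip it there. The point is its centre, 10 mm above its underside; z up; round, so its yaw does not matter.
- cover_small_center (a point): Loose cover of the small-wafer carrier, a natural-white plastic puck, 43 mm across and 20 mm tall. It lies as it is used: below, a tapered plug 6 mm deep (22 mm across at its foot, 31 mm at the top), above it the ribbed rim, 43 mm across, from 6 to 20 mm above the underside: grip it there. The point is its centre, 10 mm above its underside; z up; round, so its yaw does not matter.
- chuck_large_center (a point): Large spin chuck, loose, white: a hub 26 mm across and 26 mm tall standing on the bench, with a grooved disc 44 mm across and 7 mm thick on top, 33 mm tall in all. Grip the disc by its edge, 29.5 mm above the underside. The point is its centre, 16.5 mm above the underside; z up; round.
- chuck_small_center (a point): Small spin chuck, loose, white, not wanted today: hub 20 mm and disc 26 mm across, 28 mm tall. The point is its centre, 14 mm above the underside.
- resist_center (a point): Resist bottle, loose: small round amber glass bottle with a black cap, 34 mm across, 75 mm tall, standing. The point is on its axis 37.5 mm above the underside; z up. Its side is straight at least from 10 to 40 mm up.
- basket_center (a point): Dip basket, loose: white perforated open cup 36 mm across and 24 mm tall, with a stiff arched handle rising from both sides. The handle's level top bar runs along the basket's x axis, 41 mm long, 10 mm wide (along y), from 55 to 64 mm above the underside: grip it across its width, in the middle. The point is on the axis, 32 mm above the underside; z up.

How it is judged:
By the outcome, as a careful person would: the job done as asked, in the order asked, and still so for the second after the job is handed in, with the robot touching nothing.
It also fails if it takes over 128 s, if anything falls off the work surface, if the arm or the gripper's body presses on something with over 40 N, if the wrist force passes 120 N, or if a joint passes its speed limit or range.

## Working session

There is one attempt and no reset: what is moved stays moved. The work goes in short steps, Python scripts to look and compute and a shell command to move; the robot and the scene stay as the last step left them, time stands still between calls to the robot, and variables do not carry over. Pictures are saved under pics/ and viewed, and the job is handed in when it is done.

```bash
mkdir -p pics
python3 - <<'E'
from cell import arm,get_image,camera_model
import cv2
for n in("scene","top"):
    im=get_image(n); cv2.imwrite(f"pics/{n}0.png",im[:,:,::-1]); print(n,camera_model(n))
print(arm.observe())
E
```

```text
scene {'fx': 402.6144772059588, 'fy': 402.6144772059588, 'cx': 320.2779285838814, 'cy': 195.61396074577812, 'position': array([0.92385556, 0.60267829, 0.57290095]), 'orientation': array([-0.67988631, -2.49665001,  1.29859318])}
top {'fx': 514.6636917096637, 'fy': 514.6636917096637, 'cx': 313.07220741023656, 'cy': 197.93232737985664, 'position': array([0.36147772, 0.01590521, 1.25447832]), 'orientation': array([-2.14237702,  2.15069393, -0.21081094])}
{'clock': 0.1, 'joints': array([ 1.16738303,  0.43517823,  0.02498224,  1.57401562, -0.01159354,
        1.13400806, -0.07509027]), 'dq': array([-0.00048181, -0.00079291, -0.00029217, -0.00276531, -0.00123835,
        0.00194567,  0.00077159]), 'joint_efforts': array([ 4.02759659e-03, -6.69131112e+01,  9.88736339e-01, -3.15144217e+01,
       -6.03799056e-02,  3.74498684e-02,  4.02139131e-05]), 'position': array([ 0.1850893 , -0.59674511,  0.4040042 ]), 'ee_rot': array([-3.10473649e+00, -4.70423434e-01,  5.64466044e-04]), 'force': array([-0.5633786 , -0.27654714, -0.35667098]), 'ft_torque': array([-0.02709726,  0.05981167, -0.03263446]), 'width': 0.9963107002644326}
```

View pics/scene0.png

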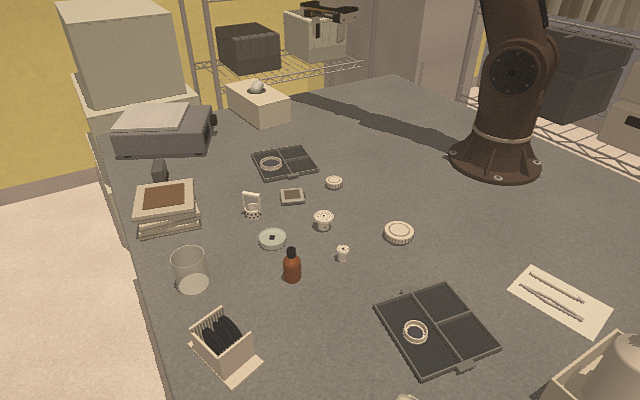

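View pics/top0.png

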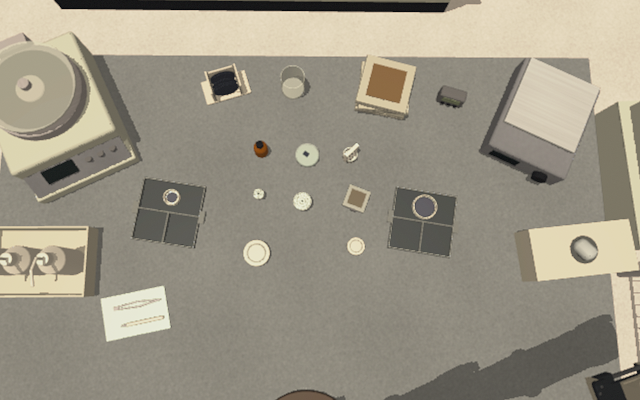

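The top view has +x up and +y left. tray_small is at (170,212) and tray_large at (422,222). Large cover (257,253), small cover (356,246), large chuck (303,201), small chuck (259,194), bottle (261,149), basket (350,152). I'll zoom in next.

```bash
cat > h.py <<'E'
import numpy as np,cv2
from scipy.spatial.transform import Rotation as R
from cell import arm,get_image,camera_model
def ray(n,u,v,z):
    m=camera_model(n); d=R.from_rotvec(m["orientation"]).as_matrix()@np.array([(u-m["cx"])/m["fx"],(v-m["cy"])/m["fy"],1])
    p=np.array(m["position"]); return (p+d*(z-p[2])/d[2])
def proj(n,P):
    m=camera_model(n); c=R.from_rotvec(m["orientation"]).as_matrix().T@(np.array(P)-m["position"])
    return np.array([m["fx"]*c[0]/c[2]+m["cx"],m["fy"]*c[1]/c[2]+m["cy"]])
def snap(n,name):
    im=get_image(n)[:,:,::-1].copy(); cv2.imwrite(f"pics/{name}.png",im); return im
def crop(im,name,x0,y0,x1,y1,s):
    cv2.imwrite(f"pics/{name}.png",cv2.resize(im[y0:y1,x0:x1],None,fx=s,fy=s,interpolation=cv2.INTER_CUBIC))
E
python3 - <<'E'
from h import *
t=cv2.imread("pics/top0.png");s=cv2.imread("pics/scene0.png")
crop(t,"t_a",120,130,280,280,5);crop(t,"t_b",280,130,470,280,4);crop(s,"s_a",230,130,430,280,4)
g=cv2.cvtColor(t,cv2.COLOR_BGR2GRAY)
print(g[212,135:215]); print(g[222,380:465]); print(g[253,240:275]);print(t[149,255:270])
E
```

```text
[138 138 104  55  71  90  87  87  88  87  88  88  89  89  89  88  89  89
  89  89  89  88  88  86  85  88  91  92 101 108 111 116 131 137 124 131
 130 133 132 123 112 112  99  87  93  87  87  87  88  87  90  89  89  90
  90  89  90  91  89  91  90  90  89  85 115 147 147 146 147 133  99 115
 142 140 139 136 135 139 142 142]
[140 139 138 137 137 136 128 121 129 132 120 126 127  78  84  84  85  85
  84  85  85  85  84  85  86  84  85  85  85  84  84  83  85  84  84  83
  80  77  73  79  83  93 122 131 110 115 112 112 121 119 128 125 116 109
 108  95  89  85  80  80  80  81  82  82  82  82  82  82  83  82  81  80
  74 108 141 137 137 137 136 133 136 140 141 141 140]
[140 141 131 185 231 228 215 191 212 227 226 226 226 226 226 225 225 226
 225 226 226 225 225 227 211 182 215 227 228 192  85 116 145 142 141]
[[ 21  78 143]
 [ 26  82 148]
 [ 21  79 147]
 [ 22  77 141]
 [ 19  70 127]
 [ 26  68 121]
 [ 20  71 128]
 [ 18  75 136]
 [ 17  72 132]
 [ 17  70 128]
 [ 21  67 119]
 [ 19  55  99]
 [ 39  57  84]
 [ 70  81  90]
 [ 85  91  93]]
```

View pics/t_a.png

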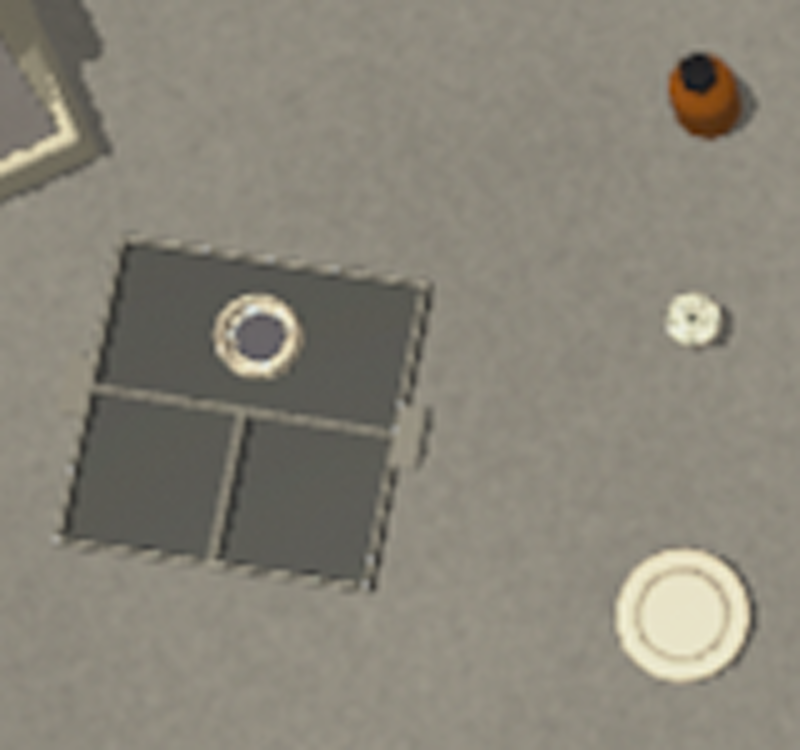

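View pics/t_b.png

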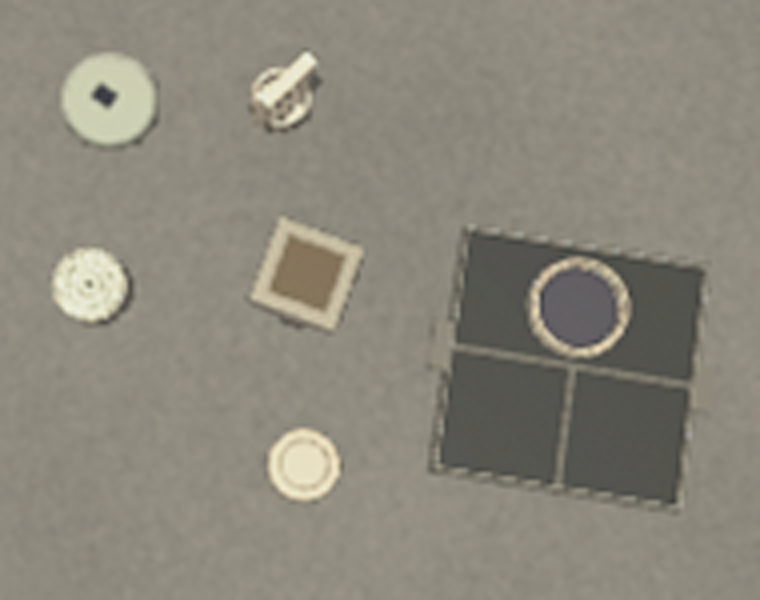

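View pics/s_a.png

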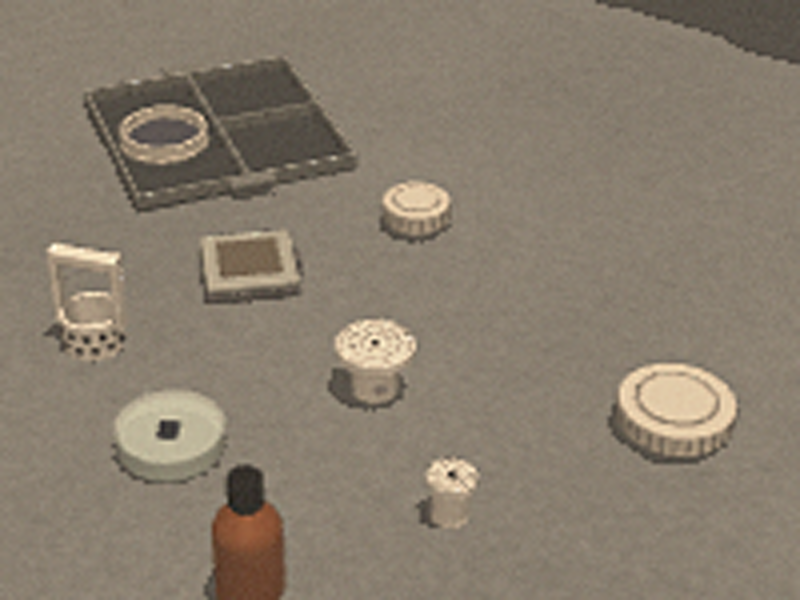

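```bash
cat > meas.py <<'E'
from h import *
def blob(mask,c,rad=40):
    m=np.zeros_like(mask); x,y=c; m[y-rad:y+rad,x-rad:x+rad]=mask[y-rad:y+rad,x-rad:x+rad]
    cs,_=cv2.findContours(m,cv2.RETR_EXTERNAL,cv2.CHAIN_APPROX_NONE)
    return min(cs,key=lambda k:-cv2.contourArea(k)) 
def measure(t,c,z,thr,rad,scale=8,lt=False,n="top",ch=None):
    x,y=c; p=t[y-rad:y+rad,x-rad:x+rad]
    g=cv2.cvtColor(p,cv2.COLOR_BGR2GRAY) if ch is None else p[:,:,ch]
    b=cv2.resize(g,None,fx=scale,fy=scale,interpolation=cv2.INTER_LINEAR)
    m=((b<thr) if lt else (b>thr)).astype(np.uint8)
    cs,_=cv2.findContours(m,cv2.RETR_EXTERNAL,cv2.CHAIN_APPROX_NONE)
    k=cv2.convexHull(max(cs,key=cv2.contourArea)).reshape(-1,2)
    uv=(k+.5)/scale-.5+[x-rad,y-rad]
    P=np.array([ray(n,u,v,z) for u,v in uv])[:,:2]
    return P,uv
def circ(P):
    e=cv2.fitEllipse((P*1000).astype(np.float32)); return np.round(e[0],1),np.round(e[1],1)
E
python3 - <<'E'
from meas import *
t=cv2.imread("pics/top0.png")
for n,c,z,thr,rad in [("cover_L",(257,253),.02,170,20),("cover_S",(356,246),.02,170,16),("chuck_L",(303,201),.033,165,15),("chuck_S",(259,194),.028,165,12),("base_L",(425,207),.015,112,18),("base_S",(172,197),.015,112,14)]:
    P,uv=measure(t,c,z,thr,rad); print(n,circ(P),uv.mean(0).round(1))
for n,c,z,thr,rad,d in [("wafer_L",(425,207),.008,105,9,1),]: pass
P,uv=measure(t,(260,145),.075,45,10,lt=True); print("cap",circ(P))
P,uv=measure(t,(261,149),.0,45,16,lt=True,ch=0) ; print("bottle",uv.min(0),uv.max(0))
for n,c in [("tray_S",(170,212)),("tray_L",(422,222))]:
    x,y=c;r=45;p=t[y-r:y+r,x-r:x+r];g=cv2.cvtColor(p,cv2.COLOR_BGR2GRAY)
    b=cv2.resize(g,None,fx=8,fy=8,interpolation=cv2.INTER_LINEAR);m=(b<105).astype(np.uint8)
    cs,_=cv2.findContours(m,cv2.RETR_EXTERNAL,cv2.CHAIN_APPROX_SIMPLE)
    for k in cs:
        if cv2.contourArea(k)<20000: continue
        q=(k.reshape(-1,2)+.5)/8-.5+[x-r,y-r]
        P=np.array([ray("top",u,v,.003)[:2] for u,v in q])*1000
        print(n,[np.round(a,1) for a in cv2.minAreaRect(P.astype(np.float32))])
E
```

```text
cover_L (array([438.8, 117.7]), array([62.9, 63.2])) [255.7 252.3]
cover_S (array([ 454.2, -120.9]), array([42.9, 43.4])) [355.2 246.5]
chuck_L (array([562. ,   8.2]), array([44.1, 45.3])) [300.4 200.7]
chuck_S (array([580.6, 113.8]), array([25.8, 26.7])) [258.3 193.4]
base_L (array([ 550.1, -292.4]), array([63. , 64.8])) [423.3 206. ]
base_S (array([574.8, 325.1]), array([42.2, 44.4])) [171.1 196.9]
cap (array([689.6, 108.5]), array([15.6, 17.9]))
bottle [253.6875 140.8125] [267.4375 156.8125]
tray_S [array([495.3, 302.7]), array([73.1, 74.9]), np.float64(81.0)]
tray_S [array([507.7, 378.3]), array([72.4, 74.6]), np.float64(80.8)]
tray_S [array([577.3, 324.7]), array([156.1,  73.6]), np.float64(81.2)]
tray_L [array([ 470.5, -321.1]), array([73. , 75.3]), np.float64(80.9)]
tray_L [array([ 483.3, -243.9]), array([77.7, 75.1]), np.float64(80.7)]Traceback (most recent call last):
  File "<stdin>", line 15, in <module>
  File "h.py", line 5, in ray
    m=camera_model(n); d=R.from_rotvec(m["orientation"]).as_matrix()@np.array([(u-m["cx"])/m["fx"],(v-m["cy"])/m["fy"],1])
ValueError: time passes only in moves, steps and waits
```

```bash
sed -i 's/^def ray/_cm=camera_model\n_C={n:_cm(n) for n in("top","scene")}\ncamera_model=lambda n:_C[n]\ndef ray/' h.py
python3 - <<'E'
from h import *
t=cv2.imread("pics/top0.png");s=cv2.imread("pics/scene0.png")
a=[t[185:229,385:465],t[180:224,135:215],s[140:184,245:325],s[310:354,375:455]]
f=lambda i:cv2.resize(i,(400,220),interpolation=cv2.INTER_NEAREST)
cv2.imwrite("pics/bases.png",np.vstack([np.hstack([f(a[0]),f(a[1])]),np.hstack([f(a[2]),f(a[3])])]))
E
```

```text
(no output)
```

View pics/bases.png

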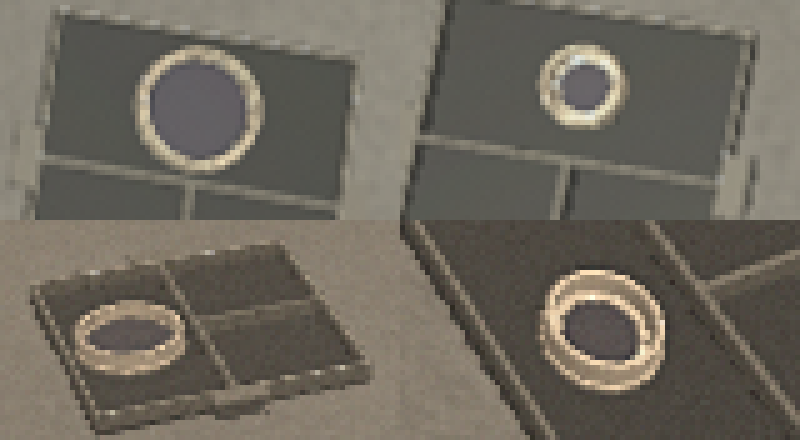

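Run:
```python
from meas import *
t=cv2.imread("pics/top0.png");s=cv2.imread("pics/scene0.png")
res={}
for n,c,z,thr,rad,R0,z0,z1 in [("cover_L",(257,253),.013,180,20,31.5,.006,.02),("cover_S",(356,246),.013,180,16,21.5,.006,.02),("chuck_L",(303,201),.0295,180,15,22,.026,.033),("base_L",(425,207),.009,125,18,29.5,.003,.015),("base_S",(172,197),.009,125,14,19.5,.003,.015)]:
    P,uv=measure(t,c,z,thr,rad); e=circ(P); cen=e[0]; print(n,cen,e[1])
    th=np.linspace(0,6.283,60); Q=lambda cam:np.array([proj(cam,(cen[0]/1e3+R0/1e3*np.cos(a),cen[1]/1e3+R0/1e3*np.sin(a),zz)) for a in th for zz in(z0,z1)])
    for cam,im,tt in (("top",t,thr),("scene",s,thr*.85)):
        q=Q(cam); cc=tuple(int(v) for v in q.mean(0)); 
        P,uv=measure(im,cc,z,tt,int(np.ptp(q,0).max()/2+7),n=cam)
        print("  ",cam,"pred",q.min(0).round(1),q.max(0).round(1),"seen",uv.min(0).round(1),uv.max(0).round(1))
```

```text
cover_L [439.3 118.1] [62.4 62.8]
   top pred [242.4 239.1] [269.2 265.8] seen [242.9 239.6] [269.1 265.7]
   scene pred [384.  220.5] [414.5 244.5] seen [384.3 220.4] [413.7 239.9]
cover_S [ 454.6 -121.6] [42.2 42.8]
   top pred [346.4 236.5] [364.7 254.8] seen [346.8 236.8] [364.3 254.3]
   scene pred [325.3 174.8] [342.2 188.6] seen [325.2 174.7] [341.9 184.8]
chuck_L [562.5   8.1] [42.8 43.7]
   top pred [292.6 191.3] [310.9 209.8] seen [292.9 191.8] [310.7 209.4]
   scene pred [313.6 209.4] [333.7 224.3] seen [313.2 209.2] [333.6 223.3]
base_L [ 551.1 -294. ] [62.2 63.8]
   top pred [411.9 194.1] [436.9 218.5] seen [411.9 193.7] [436.9 218.8]
   scene pred [259.9 155.9] [281.7 170.5] seen [259.3 155.6] [281.7 170.7]
base_S [576.  326.8] [41.4 43.3]
   top pred [162.2 188.4] [179.5 205. ] seen [162.3 188.4] [179.6 205.2]
   scene pred [403.6 319.9] [428.7 344.6] seen [402.2 319.3] [427.7 344.1]
```

Run:
```python
from meas import *
t=cv2.imread("pics/top0.png");s=cv2.imread("pics/scene0.png")
def tri(u1,u2):
    A=[];b=[]
    for n,(u,v) in(("top",u1),("scene",u2)):
        m=camera_model(n);o=np.array(m["position"]);d=ray(n,u,v,0)-o;d/=np.linalg.norm(d);M=np.eye(3)-np.outer(d,d);A.append(M);b.append(M@o)
    return np.linalg.lstsq(np.vstack(A),np.hstack(b),rcond=None)[0]*1000
# amber
for n,im in(("top",t),("scene",s)):
    h=cv2.cvtColor(im,cv2.COLOR_BGR2HSV);m=((h[:,:,0]<15)&(h[:,:,1]>150)&(h[:,:,2]>50)).astype(np.uint8)
    c=((261,149) if n=="top" else (291,267));k=np.zeros_like(m);k[c[1]-25:c[1]+25,c[0]-25:c[0]+25]=m[c[1]-25:c[1]+25,c[0]-25:c[0]+25]
    ys,xs=np.nonzero(k);print(n,"amber",xs.min(),xs.max(),ys.min(),ys.max())
    g=cv2.cvtColor(im,cv2.COLOR_BGR2GRAY);y0=c[1]-25
    k=np.zeros_like(m);k[c[1]-25:c[1]+5,c[0]-14:c[0]+14]=(g[c[1]-25:c[1]+5,c[0]-14:c[0]+14]<45)
    ys,xs=np.nonzero(k);print(n,"cap",xs.min(),xs.max(),ys.min(),ys.max(),xs.mean(),ys.mean())
for P in((.69,.107,.075),(.69,.107,.06),(.69,.107,0)): print(proj("top",P),proj("scene",P))
crop(t,"bk",330,130,370,170,10);crop(s,"bks",235,180,275,225,10);crop(s,"bots",270,240,315,290,10)
a=[cv2.resize(cv2.imread(f"pics/{x}.png"),(260,260)) for x in("bk","bks","bots")];cv2.imwrite("pics/bb.png",np.hstack(a))
```

```text
top amber 254 267 142 156
top cap 256 262 141 148 259.2894736842105 144.3684210526316
scene amber 283 299 256 282
scene cap 287 295 247 257 290.15384615384613 252.92307692307693
[259.77203796 144.21123965] [291.68217685 247.71543721]
[260.2388392  145.90583197] [291.99047451 253.78617296]
[261.99893779 152.29538132] [293.15527264 276.72238859]
```

View pics/bb.png

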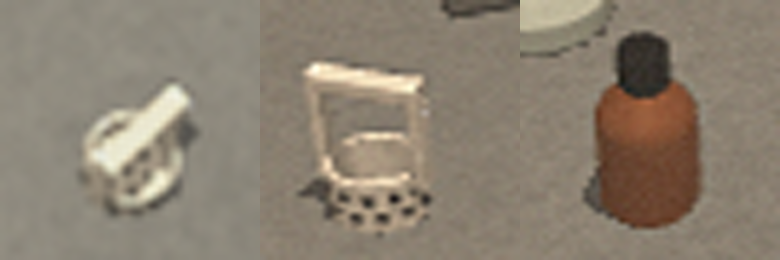

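Run:
```python
from meas import *
a=ray("top",345.1-.4,154.6-.4,.064);b=ray("top",358.3-.4,144.2-.4,.064);print(a,b,(a+b)/2,np.hypot(*(b-a)[:2]),np.degrees(np.arctan2(b[1]-a[1],b[0]-a[0])))
for e in((306+4,70),(420,82)): u=235+(e[0]-260)/6.5-.4;v=180+e[1]/5.78-.4; print(ray("scene",u,v,.062))
c=(a+b)/2; print(proj("scene",c))
for P in((.6905,.1085,.075),(.6905,.1085,.025),(.6905,.1085,0)): print(proj("top",P),proj("scene",P))
# current tool & required
o=arm.observe();M=R.from_rotvec(o["ee_rot"]).as_matrix();print(M.round(3),o["position"].round(4))
```

```text
[ 0.66876967 -0.09449964  0.064     ] [ 0.69443768 -0.12661254  0.064     ] [ 0.68160367 -0.11055609  0.064     ] 0.04111064837834875 -51.36447571077987
[ 0.69473954 -0.12643436  0.062     ]
[ 0.66529331 -0.09975654  0.062     ]
[250.41219311 192.76866792]
[259.13725077 144.00512802] [291.81542531 248.29417793]
[260.67548897 149.5074714 ] [292.81262507 268.0073542 ]
[261.40049137 152.10083574] [293.28352749 277.31640412]
[[ 0.955  0.296 -0.001]
 [ 0.296 -0.955  0.001]
 [-0.    -0.001 -1.   ]] [ 0.1851 -0.5967  0.404 ]
```

```bash
cat > go.py <<'E'
import sys
from h import *
o=arm.observe();M=R.from_rotvec(o["ee_rot"]).as_matrix();p=o["position"]
print("clk %.2f"%o["clock"],"pos",(p*1e3).round(1),"phi %.2f"%np.degrees(np.arctan2(M[1,0],M[0,0])),"tilt",M[:2,2].round(4),"F",o["force"].round(1),"w %.3f"%o["width"],"q",o["joints"].round(2))
for a in sys.argv[1:]:
    v=[float(k) for k in a.split(",")]
    d=M.T@(np.array(v[:3])-p*1e3)
    rv=np.zeros(3)
    if len(v)>3:
        f=np.radians(v[3]);T=np.array([[np.cos(f),np.sin(f),0],[np.sin(f),-np.cos(f),0],[0,0,-1]]);rv=R.from_matrix(M.T@T).as_rotvec()
    print(a,"->",d.round(1),rv.round(3))
E
python3 go.py 420,-300,400,17.2 439.3,118.1,300,171 439.3,118.1,300,90
```

```text
clk 0.10 pos [ 185.1 -596.7  404. ] phi 17.23 tilt [-0.0006  0.0013] F [-0.6 -0.3 -0.4] w 0.996 q [ 1.17  0.44  0.02  1.57 -0.01  1.13 -0.08]
420,-300,400,17.2 -> [ 312.3 -213.8    4.3] [-0.001  0.     0.001]
439.3,118.1,300,171 -> [ 454.6 -607.3  104.8] [-1.000e-03 -2.000e-03 -2.684e+00]
439.3,118.1,300,90 -> [ 454.6 -607.3  104.8] [-1.00e-03 -1.00e-03 -1.27e+00]
```

```bash
python3 -m pendant '[[[60,-40,0,0,0,-0.15,-1],[120,-80,0,0,0,-0.3,-1],[180,-120,0,0,0,-0.45,-1],[235,-160,0,0,0,-0.6,-1],[290,-200,0,0,0,-0.75,-1],[320,-245,0,0,0,-0.9,-1],[340,-300,0,0,0,-1.05,-1],[360,-350,10,0,0,-1.2,-1],[380,-400,20,0,0,-1.35,-1],[400,-450,30,0,0,-1.5,-1],[420,-500,45,0,0,-1.65,-1],[440,-550,60,0,0,-1.8,-1],[450,-590,80,0,0,-1.95,-1],[455,-607,100,0,0,-2.1,-1],[455,-607,105,0,0,-2.25,-1],[455,-607,105,0,0,-2.4,-1],[455,-607,105,0,0,-2.55,-1],[455,-607,105,0,0,-2.684,-1],[455,-607,105,0,0,-2.684,-1],[455,-607,105,0,0,-2.684,-1]]]' 20; python3 go.py 439.3,118.1,300,171 439.3,118.1,181,171
```

```text
clock: 2.6
position: [0.4399, 0.1174, 0.2996]
ee_rot: [-0.251, -3.131, 0.0]
force: [0.1, -0.5, 0.2]
width: 0.998
clk 2.60 pos [439.9 117.4 299.6] phi 170.83 tilt [-0.0003 -0.    ] F [ 0.1 -0.5  0.2] w 0.998 q [ 0.29  0.43 -0.86  2.05  0.43  0.85  0.6 ]
439.3,118.1,300,171 -> [ 0.7  0.5 -0.4] [-0.    -0.    -0.003]
439.3,118.1,181,171 -> [  0.7   0.6 118.6] [-0.    -0.    -0.003]
```

```bash
python3 -m pendant '[[[1,0.5,40,0,0,-0.003,-1],[1,0.5,80,0,0,-0.003,-1],[1,0.5,105,0,0,-0.003,-1],[1,0.5,118.5,0,0,-0.003,-1],[1,0.5,118.5,0,0,-0.003,-1],[1,0.5,118.5,0,0,-0.003,-1]]]'
python3 - <<'E'
from h import *
im=snap("scene","s1");crop(im,"s1c",320,140,480,260,5)
E
python3 go.py 439.3,118.1,181,171
```

```text
clock: 3.35
position: [0.4394, 0.1185, 0.182]
ee_rot: [0.242, 3.131, 0.001]
force: [0.5, 0.5, 0.2]
width: 1.0
clk 3.40 pos [439.5 118.4 182.1] phi 171.16 tilt [0.0015 0.0003] F [ 0.6 -0.4  0.5] w 0.996 q [ 0.13  0.6  -0.68  2.15  0.67  0.6   0.38]
439.3,118.1,181,171 -> [ 0.1 -0.3  1.1] [0.001 0.001 0.003]
```

View pics/s1c.png

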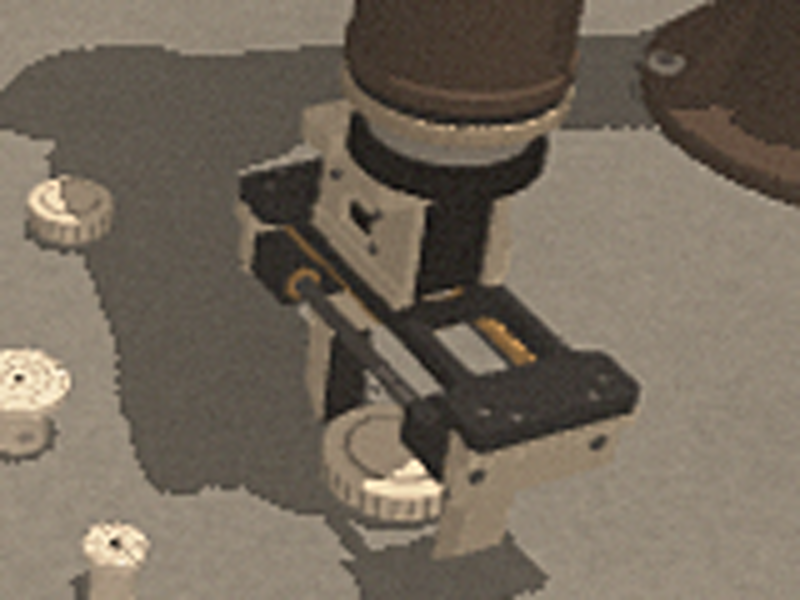

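The fingers straddle the large cover, seen at about (397,232) in the full image. I'll close on it.

```bash
python3 -m pendant '[[[0,0,1,0,0,0,1],[0,0,1,0,0,0,1],[0,0,1,0,0,0,1],[0,0,1,0,0,0,1],[0,0,1,0,0,0,1],[0,0,1,0,0,0,1]]]' 25
python3 - <<'E'
from h import *
im=snap("scene","s2");crop(im,"s2c",320,140,480,260,5)
E
python3 go.py 439.5,118.4,250,171
```

```text
clock: 4.15
position: [0.4391, 0.1182, 0.1803]
ee_rot: [0.242, 3.132, -0.0]
force: [-0.9, -1.6, 4.2]
width: 0.677
clk 4.20 pos [439.1 118.2 180.3] phi 171.18 tilt [ 0.0002 -0.0002] F [-0.3 -1.2  4.1] w 0.673 q [ 0.13  0.6  -0.67  2.16  0.68  0.6   0.38]
439.5,118.4,250,171 -> [ -0.4   0.3 -69.7] [-0.     0.     0.003]
```

View pics/s2c.png

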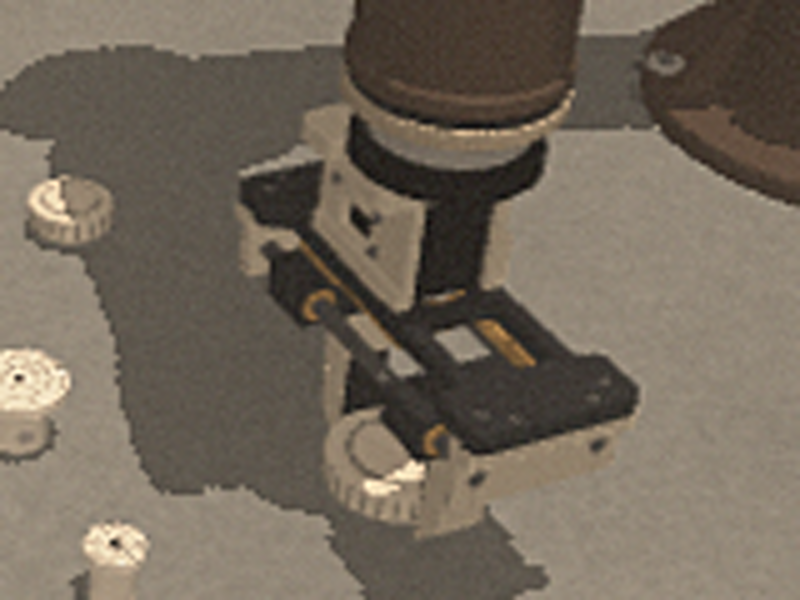

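```bash
python3 go.py 439,118,260,171 551.1,-294,260,171 551.1,-294,212,171
```

```text
clk 4.20 pos [439.1 118.2 180.3] phi 171.18 tilt [ 0.0002 -0.0002] F [-0.3 -1.2  4.1] w 0.673 q [ 0.13  0.6  -0.67  2.16  0.68  0.6   0.38]
439,118,260,171 -> [  0.   -0.2 -79.7] [-0.     0.     0.003]
551.1,-294,260,171 -> [-173.9 -390.2  -79.6] [-0.     0.     0.003]
551.1,-294,212,171 -> [-173.9 -390.2  -31.6] [-0.     0.     0.003]
```

```bash
python3 -m pendant '[[[0,0,-30,0,0,0,1],[0,0,-70,0,0,0,1],[-15,-40,-80,0,0,0,1],[-38,-85,-80,0,0,0,1],[-60,-135,-80,0,0,0,1],[-83,-185,-80,0,0,0,1],[-105,-235,-80,0,0,0,1],[-128,-285,-80,0,0,0,1],[-150,-335,-80,0,0,0,1],[-165,-370,-80,0,0,0,1],[-172,-386,-80,0,0,0.003,1],[-174,-390,-70,0,0,0.003,1],[-174,-390,-50,0,0,0.003,1],[-174,-390,-35,0,0,0.003,1],[-174,-390,-32,0,0,0.003,1],[-174,-390,-32,0,0,0.003,1],[-174,-390,-32,0,0,0.003,1]]]'
python3 - <<'E'
from h import *
im=snap("scene","s3");crop(im,"s3c",220,100,340,190,6);im=snap("top","t3");crop(im,"t3c",370,150,490,240,6)
E
python3 go.py 551.1,-294,212,171
```

```text
clock: 6.32
position: [0.5515, -0.2937, 0.2128]
ee_rot: [0.246, 3.131, -0.0]
force: [1.0, 0.3, -0.4]
width: 0.676
clk 6.42 pos [ 551.4 -293.9  212.8] phi 171.01 tilt [ 0.0009 -0.0005] F [ 0.1  0.3 -0.8] w 0.678 q [ 0.86  0.75 -0.7   1.72  0.6   0.9   1.31]
551.1,-294,212,171 -> [ 0.3 -0.2  0.8] [-0.     0.001  0.   ]
```

View pics/s3c.png

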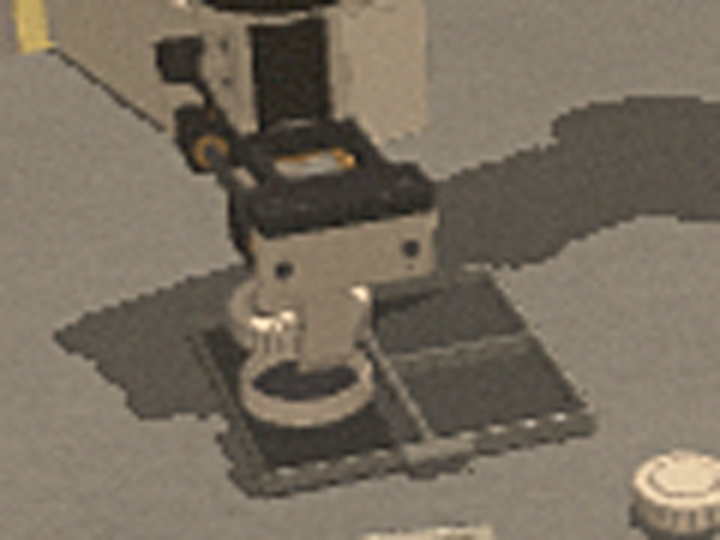

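View pics/t3c.png

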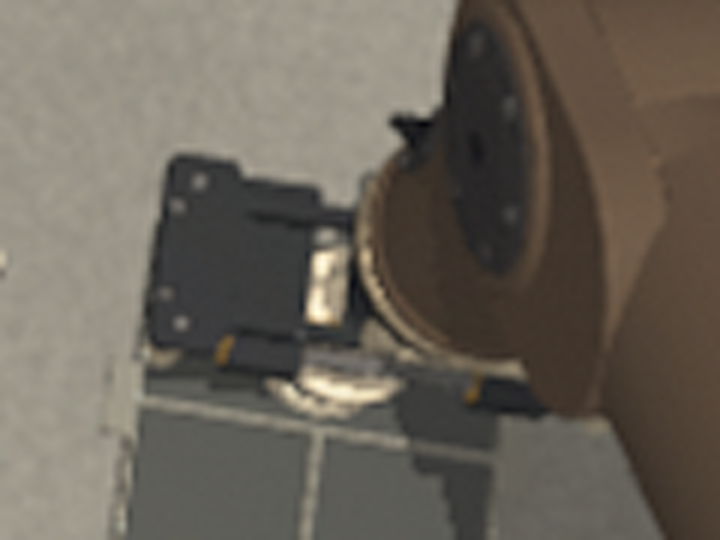

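Run:
```python
from h import *
for z in(.015,.045,.052): print(z,(proj("scene",(.5513,-.294,z))-[220,100])*6+3,[((proj("scene",(.5513+a,-.294+b,z))-[220,100])*6+3).round(0).tolist() for a,b in((.002,0),(0,.002))])
```

```text
0.015 [306.6968113  370.05808606] [[303.0, 371.0], [309.0, 372.0]]
0.045 [302.18732903 312.34305016] [[298.0, 313.0], [304.0, 314.0]]
0.052 [301.11456217 298.61314196] [[297.0, 300.0], [303.0, 300.0]]
```

```bash
python3 -m pendant '[[[0,0,6,0,0,0,1],[0,0,12,0,0,0,1],[0,0,17,0,0,0,1],[0,0,20,0,0,0,1],[0,0,22,0,0,0,1],[0,0,22,0,0,0,1]]]'; python3 go.py 551.1,-294,189,171
```

```text
clock: 7.18
position: [0.5512, -0.2938, 0.1901]
ee_rot: [-0.246, -3.132, -0.0]
force: [0.6, -0.4, 0.5]
width: 0.678
clk 7.17 pos [ 551.2 -293.8  190.1] phi 171.01 tilt [-0.0001  0.    ] F [ 0.6 -0.4  0.5] w 0.678 q [ 0.84  0.78 -0.68  1.73  0.62  0.86  1.3 ]
551.1,-294,189,171 -> [ 0.1 -0.2  1.1] [ 0. -0.  0.]
```

```bash
python3 -m pendant '[[[0,0,1,0,0,0,1],[0,0,1.5,0,0,0,1],[0,0,2,0,0,0,1],[0,0,2.5,0,0,0,1],[0,0,2.5,0,0,0,1]]]'; python3 go.py 551.1,-294,189,171
```

```text
clock: 7.8
position: [0.5513, -0.2937, 0.1893]
ee_rot: [0.246, 3.131, -0.002]
force: [-4.8, 0.7, 14.2]
width: 0.672
clk 7.80 pos [ 551.3 -293.7  189.3] phi 171.01 tilt [ 0.0005 -0.0011] F [-4.8  0.7 14.2] w 0.672 q [ 0.84  0.78 -0.68  1.73  0.63  0.86  1.29]
551.1,-294,189,171 -> [ 0.2 -0.3  0.3] [-0.001  0.001  0.   ]
```

```bash
python3 -m pendant '[[[0,0,1,0,0,0,1],[0,0,2,0,0,0,1],[0,0,2,0,0,0,1]]]'; python3 go.py; python3 -m pendant '[[[0,0,-3,0,0,0,1],[0,0,-3,0,0,0,-1],[0,0,-3,0,0,0,-1],[0,0,-3,0,0,0,-1],[0,0,-3,0,0,0,-1],[0,0,-25,0,0,0,-1],[0,0,-60,0,0,0,-1],[0,0,-80,0,0,0,-1],[0,0,-80,0,0,0,-1]]]';python3 go.py 562.5,8.1,270,171 562.5,8.1,192,171
```

```text
clock: 8.18
position: [0.5515, -0.2936, 0.1885]
ee_rot: [0.246, 3.131, -0.003]
force: [-8.1, 1.8, 26.2]
width: 0.679
clk 8.18 pos [ 551.5 -293.6  188.5] phi 171.02 tilt [ 0.0011 -0.0019] F [-8.1  1.8 26.2] w 0.679 q [ 0.84  0.78 -0.68  1.73  0.63  0.86  1.29]
clock: 9.3
position: [0.5518, -0.2939, 0.2681]
ee_rot: [0.246, 3.129, -0.002]
force: [0.1, 0.6, -0.1]
width: 0.998
clk 9.30 pos [ 551.8 -293.9  268.1] phi 171.00 tilt [ 0.0032 -0.0017] F [ 0.1  0.6 -0.1] w 0.998 q [ 0.88  0.69 -0.74  1.68  0.54  0.99  1.36]
562.5,8.1,270,171 -> [ 36.7 300.   -2.4] [-0.001  0.003  0.   ]
562.5,8.1,192,171 -> [ 37.  300.1  75.6] [-0.001  0.003  0.   ]
```

```bash
python3 -m pendant '[[[5,50,-3,0,0,0,-1],[12,105,-3,0,0,0,-1],[19,160,-3,0,0,0,-1],[26,215,-3,0,0,0,-1],[33,265,0,0,0,0,-1],[37,295,10,0,0,0,-1],[37,300,35,0,0,0,-1],[37,300,60,0,0,0,-1],[37,300,75,0,0,0,-1],[37,300,75,0,0,0,-1]]]'
python3 - <<'E'
from h import *
im=snap("scene","s4");crop(im,"s4c",220,110,380,230,5);im=snap("top","t4");crop(im,"t4c",370,150,490,240,6)
E
python3 go.py 562.5,8.1,192,171
```

```text
clock: 10.55
position: [0.561, 0.008, 0.1895]
ee_rot: [-0.246, -3.129, 0.001]
force: [0.2, -0.3, 0.9]
width: 1.001
clk 10.65 pos [561.7   8.2 191.1] phi 171.00 tilt [0.0003 0.0001] F [-0.2  0.3 -0.3] w 0.998 q [ 0.36  0.71 -0.69  1.89  0.63  0.77  0.74]
562.5,8.1,192,171 -> [-0.8  0.  -0.9] [ 0.  0. -0.]
```

View pics/s4c.png

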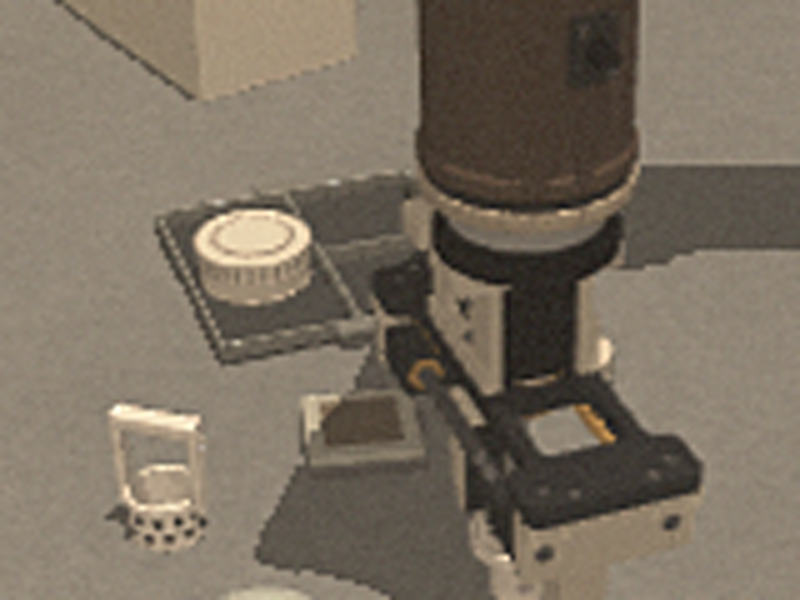

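View pics/t4c.png

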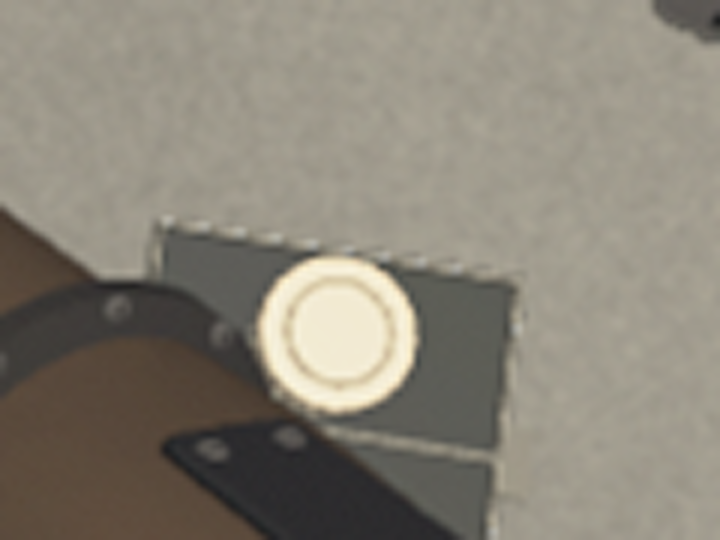

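The large cover sits level on its base in the scene crop, centred around (340,333) in the top crop. Next I grip the chuck.

```bash
python3 -m pendant '[[[-1,0,-1,0,0,0,-1],[-1,0,-1,0,0,0,1],[-1,0,-1,0,0,0,1],[-1,0,-1,0,0,0,1],[-1,0,-1,0,0,0,1],[-1,0,-1,0,0,0,1],[-1,0,-1,0,0,0,1],[-1,0,-1,0,0,0,1]]]' 20; python3 go.py 562.5,8,280,171 482.9,-245.3,280,171 482.9,-245.3,196,171
python3 - <<'E'
from h import *
im=snap("scene","s5");crop(im,"s5c",260,170,400,275,5)
E
```

```text
clock: 11.65
position: [0.5625, 0.0081, 0.1917]
ee_rot: [-0.246, -3.132, 0.0]
force: [0.1, 0.7, 0.5]
width: 0.47
clk 11.65 pos [562.5   8.1 191.7] phi 171.01 tilt [-0.0001 -0.0001] F [0.1 0.7 0.5] w 0.470 q [ 0.37  0.71 -0.69  1.89  0.63  0.78  0.74]
562.5,8,280,171 -> [ -0.   -0.1 -88.3] [-0. -0.  0.]
482.9,-245.3,280,171 -> [  39.  -262.7  -88.3] [-0. -0.  0.]
482.9,-245.3,196,171 -> [  39.  -262.7   -4.3] [-0. -0.  0.]
```

View pics/s5c.png

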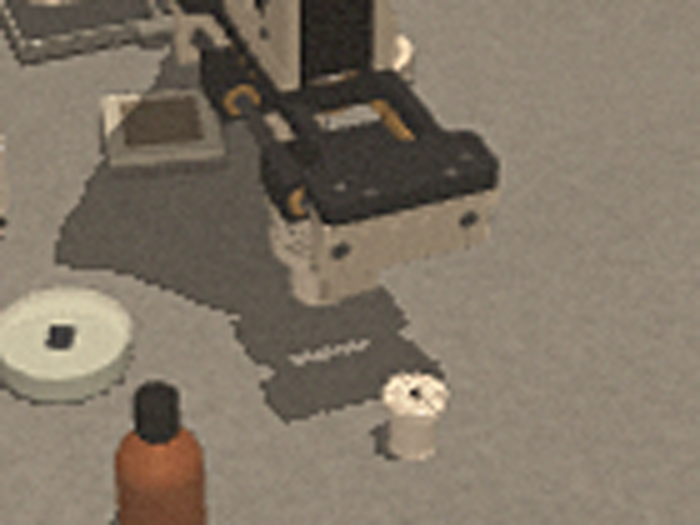

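```bash
python3 go.py 483.8,-239.4,280,171 483.8,-239.4,195,171; python3 -m pendant '[[[0,0,-30,0,0,0,1],[0,0,-75,0,0,0,1],[5,-30,-88,0,0,0,1],[12,-80,-88,0,0,0,1],[19,-130,-88,0,0,0,1],[26,-180,-88,0,0,0,1],[33,-225,-88,0,0,0,1],[37,-250,-88,0,0,0,1],[37,-257,-75,0,0,0,1],[37,-257,-50,0,0,0,1],[37,-257,-25,0,0,0,1],[37,-257,-12,0,0,0,1],[37,-257,-12,0,0,0,1],[37,-257,-12,0,0,0,1]]]';python3 go.py 483.8,-239.4,195,171
python3 - <<'E'
from h import *
im=snap("scene","s6");crop(im,"s6c",220,90,360,195,5)
E
```

```text
clk 11.70 pos [562.5   8.1 191.7] phi 171.01 tilt [-0.     -0.0001] F [-0.5 -1.   0.3] w 0.469 q [ 0.37  0.71 -0.69  1.89  0.63  0.78  0.74]
483.8,-239.4,280,171 -> [  39.1 -256.7  -88.3] [-0. -0.  0.]
483.8,-239.4,195,171 -> [  39.1 -256.7   -3.3] [-0. -0.  0.]
clock: 13.45
position: [0.4864, -0.2396, 0.2043]
ee_rot: [0.245, 3.131, -0.0]
force: [-0.4, -0.1, -1.2]
width: 0.471
clk 13.45 pos [ 486.4 -239.6  204.3] phi 171.05 tilt [ 0.001  -0.0001] F [-0.4 -0.1 -1.2] w 0.471 q [ 0.86  0.67 -0.71  1.93  0.61  0.77  1.21]
483.8,-239.4,195,171 -> [ 2.6 -0.2  9.3] [0.    0.001 0.001]
```

View pics/s6c.png

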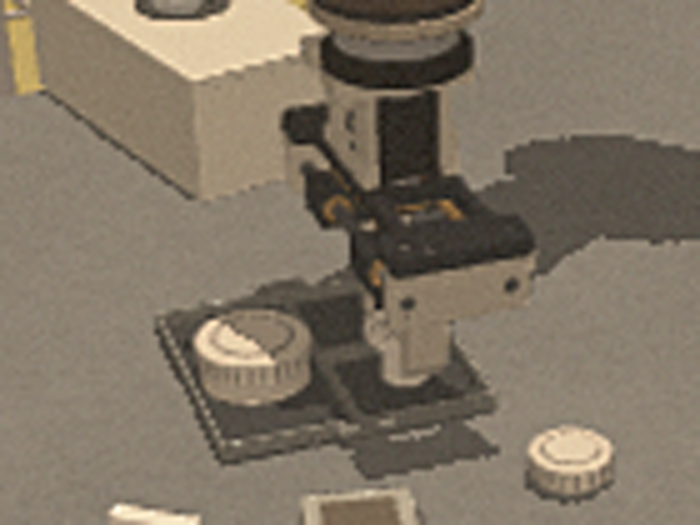

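```bash
python3 -m pendant '[[[2.5,0,4,0,0,0,1],[2.5,0,8,0,0,0,1],[2.5,0,9.5,0,0,0,1],[2.5,0,9.5,0,0,0,1]]]';python3 go.py
```

```text
clock: 14.0
position: [0.4833, -0.2396, 0.1946]
ee_rot: [-0.246, -3.132, 0.001]
force: [-2.1, -0.6, 7.0]
width: 0.47
clk 14.00 pos [ 483.3 -239.6  194.6] phi 171.00 tilt [-0.0001 -0.0006] F [-2.1 -0.6  7. ] w 0.470 q [ 0.85  0.68 -0.69  1.94  0.63  0.75  1.2 ]
```

Contact at the expected height (194.6). I'll release and rise, then go to the bottle.

```bash
python3 -m pendant '[[[0,0,0,0,0,0,-0.3],[0,0,0,0,0,0,-0.3],[0,0,0,0,0,0,-0.3],[0,0,0,0,0,0,-0.3],[0,0,-20,0,0,0,-0.3],[0,0,-60,0,0,0,-0.3],[0,0,-110,0,0,0,-1],[0,0,-110,0,0,0,-1]]]';python3 go.py 690.3,109,310,171 690.3,109,196,171
```

```text
clock: 15.0
position: [0.4849, -0.2393, 0.3091]
ee_rot: [0.245, 3.125, -0.004]
force: [0.6, -0.2, -0.1]
width: 0.819
clk 15.00 pos [ 484.9 -239.3  309.1] phi 171.03 tilt [ 0.0069 -0.003 ] F [ 0.6 -0.2 -0.1] w 0.819 q [ 0.94  0.53 -0.81  1.85  0.47  0.96  1.33]
690.3,109,310,171 -> [-148.6  376.1   -0.5] [-0.002  0.007  0.   ]
690.3,109,196,171 -> [-147.8  376.3  113.4] [-0.002  0.007  0.   ]
```

```bash
python3 -m pendant '[[[-20,50,0,0,0,0,-1],[-40,105,0,0,0,0,-1],[-60,160,0,0,0,0,-1],[-80,215,0,0,0,0,-1],[-105,270,0,0,0,0,-1],[-125,320,0,0,0,0,-1],[-142,360,0,0,0,0,-1],[-148,376,0,0,0,0,-1],[-148,376,0,0,0,0,-1],[-148,376,0,0,0,0,-1],[-148,376,30,0,0,0,-1],[-148,376,60,0,0,0,-1],[-148,376,90,0,0,0,-1],[-148,376,113,0,0,0,-1],[-148,376,113,0,0,0,-1],[-148,376,113,0,0,0,-1]]]';python3 go.py 690.3,109,196,171;python3 - <<'E'
from h import *
im=snap("scene","s7");crop(im,"s7c",220,120,380,300,3.3)
im=snap("top","t7");crop(im,"t7c",370,150,490,250,4)
E
```

```text
clock: 17.0
position: [0.6887, 0.1086, 0.1924]
ee_rot: [0.247, 3.131, 0.001]
force: [0.1, 0.5, -0.0]
width: 0.998
clk 17.00 pos [688.7 108.6 192.4] phi 170.98 tilt [0.0013 0.0004] F [ 0.1  0.5 -0. ] w 0.998 q [ 0.16  0.87 -0.68  1.53  0.62  0.97  0.71]
690.3,109,196,171 -> [-1.5  0.7 -3.6] [ 0.001  0.001 -0.   ]
```

View pics/s7c.png

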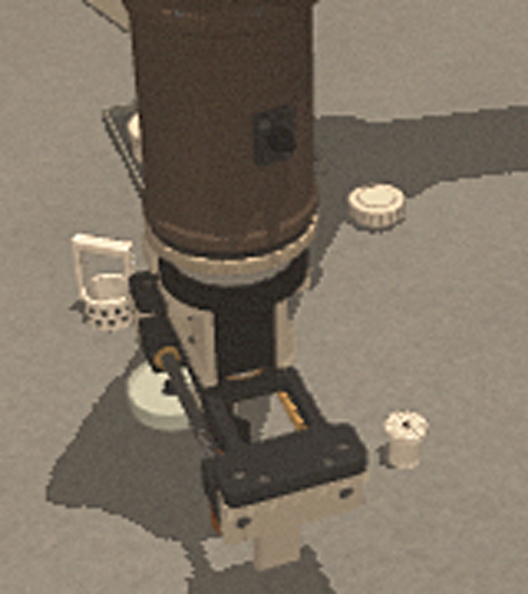

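View pics/t7c.png

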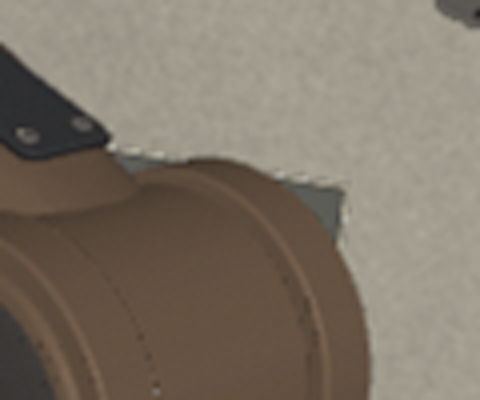

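The fingers straddle the bottle and nothing else is touched. I'll raise about 4 mm and close.

```bash
python3 -m pendant '[[[-1.5,0.5,-3.5,0,0,0,-1],[-1.5,0.5,-3.5,0,0,0,-0.2],[-1.5,0.5,-3.5,0,0,0,1],[-1.5,0.5,-3.5,0,0,0,1],[-1.5,0.5,-3.5,0,0,0,1],[-1.5,0.5,-3.5,0,0,0,1],[-1.5,0.5,-3.5,0,0,0,1],[-1.5,0.5,-3.5,0,0,0,1],[-1.5,0.5,-3.5,0,0,0,1]]]' 25;python3 go.py 690.3,109,320,171 470.3,-325.3,320,171;python3 - <<'E'
from h import *
im=snap("scene","s8");crop(im,"s8c",240,200,340,300,5)
E
```

```text
clock: 18.23
position: [0.6898, 0.1089, 0.1947]
ee_rot: [-0.246, -3.132, 0.0]
force: [-0.2, -0.2, 0.1]
width: 0.364
clk 18.23 pos [689.8 108.9 194.7] phi 171.01 tilt [-0.0001 -0.    ] F [-0.2 -0.2  0.1] w 0.364 q [ 0.16  0.86 -0.68  1.52  0.61  0.98  0.72]
690.3,109,320,171 -> [-5.000e-01  1.000e-01 -1.253e+02] [-0. -0.  0.]
470.3,-325.3,320,171 -> [ 149.  -463.2 -125.3] [-0. -0.  0.]
```

View pics/s8c.png

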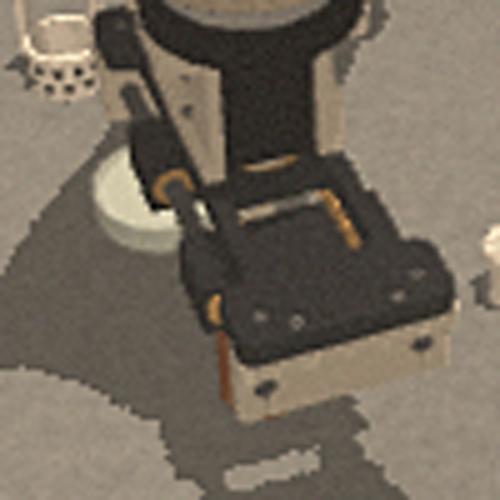

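```bash
python3 -m pendant '[[[0,0,-15,0,0,0,1],[0,0,-45,0,0,0,1],[0,0,-80,0,0,0,1],[5,-15,-105,0,0,0,1],[15,-45,-110,0,0,0,1],[28,-90,-110,0,0,0,1],[43,-135,-110,0,0,0,1],[58,-180,-110,0,0,0,1],[72,-225,-110,0,0,0,1],[87,-270,-110,0,0,0,1],[101,-315,-110,0,0,0,1],[116,-360,-110,0,0,0,1],[130,-405,-110,0,0,0,1],[142,-440,-110,0,0,0,1],[147,-457,-110,0,0,0,1],[149,-463,-110,0,0,0,1],[149,-463,-110,0,0,0,1],[149,-463,-110,0,0,0,1]]]';python3 go.py 470.3,-325.2,197.5,171;python3 - <<'E'
from h import *
im=snap("scene","s9");crop(im,"s9c",220,60,360,200,4)
E
```

```text
clock: 20.52
position: [0.4711, -0.3235, 0.3049]
ee_rot: [0.242, 3.132, 0.001]
force: [0.3, 1.7, -0.7]
width: 0.359
clk 20.52 pos [ 471.1 -323.5  304.9] phi 171.15 tilt [0.0006 0.0005] F [ 0.3  1.7 -0.7] w 0.359 q [ 1.06  0.58 -0.8   1.78  0.49  0.99  1.48]
470.3,-325.2,197.5,171 -> [  0.6  -1.8 107.4] [0.001 0.    0.003]
```

View pics/s9c.png

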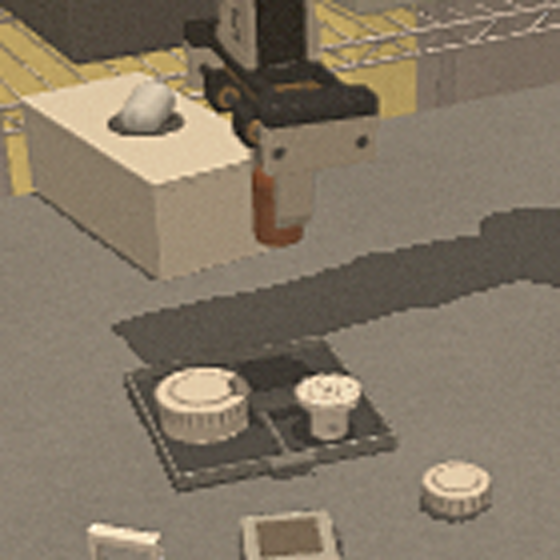

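The chuck stands upright in its bay and the bottle is held upright above the other bay. Lowering.

```bash
python3 -m pendant '[[[0.5,-1,25,0,0,0,1],[0.5,-1,55,0,0,0,1],[0.5,-1,80,0,0,0,1],[0.5,-1,93,0,0,0,1],[0.5,-1,99,0,0,0,1],[0.5,-1,103,0,0,0,1],[0.5,-1,105,0,0,0,1],[0.5,-1,107,0,0,0,1],[0.5,-1,107,0,0,0,1]]]';python3 go.py 470.3,-325.2,197.5,171
```

```text
clock: 21.7
position: [0.4697, -0.326, 0.1979]
ee_rot: [0.246, 3.132, -0.0]
force: [-0.1, 0.6, -0.8]
width: 0.362
clk 21.70 pos [ 469.7 -326.   197.9] phi 171.01 tilt [ 0.0001 -0.0002] F [-0.1  0.6 -0.8] w 0.362 q [ 0.99  0.71 -0.7   1.86  0.63  0.8   1.37]
470.3,-325.2,197.5,171 -> [-0.5  0.9  0.4] [-0.  0.  0.]
```

```bash
python3 -m pendant '[[[0,0,0.5,0,0,0,1],[0,0,0.7,0,0,0,1],[0,0,0.7,0,0,0,1]]]';python3 go.py
```

```text
clock: 22.08
position: [0.4698, -0.326, 0.1976]
ee_rot: [0.246, 3.132, -0.001]
force: [-1.8, 0.7, 5.2]
width: 0.364
clk 22.07 pos [ 469.8 -326.   197.6] phi 171.01 tilt [ 0.0003 -0.0005] F [-1.8  0.7  5.2] w 0.364 q [ 0.99  0.71 -0.7   1.86  0.63  0.8   1.37]
```

```bash
python3 -m pendant '[[[0,0,0,0,0,0,0.1],[0,0,0,0,0,0,0],[0,0,0,0,0,0,-0.05],[0,0,0,0,0,0,-0.05],[0,0,-15,0,0,0,-0.05],[0,0,-45,0,0,0,-0.05],[0,0,-80,0,0,0,-0.05],[0,0,-112,0,0,0,-0.05],[0,0,-112,0,0,0,-0.05]]]';python3 go.py 454.6,-121.6,280,171 454.6,-121.6,180.5,171;python3 - <<'E'
from h import *
im=snap("scene","s10");crop(im,"s10c",220,60,360,200,4)
E
```

```text
clock: 23.2
position: [0.4707, -0.3259, 0.3125]
ee_rot: [0.246, 3.127, -0.004]
force: [-0.1, -0.4, -0.1]
width: 0.519
clk 23.20 pos [ 470.7 -325.9  312.5] phi 171.02 tilt [ 0.0045 -0.0028] F [-0.1 -0.4 -0.1] w 0.519 q [ 1.07  0.58 -0.81  1.77  0.49  1.    1.49]
454.6,-121.6,280,171 -> [ 47.9 199.4  31.9] [-0.002  0.005  0.   ]
454.6,-121.6,180.5,171 -> [ 48.4 199.6 131.4] [-0.002  0.005  0.   ]
```

View pics/s10c.png

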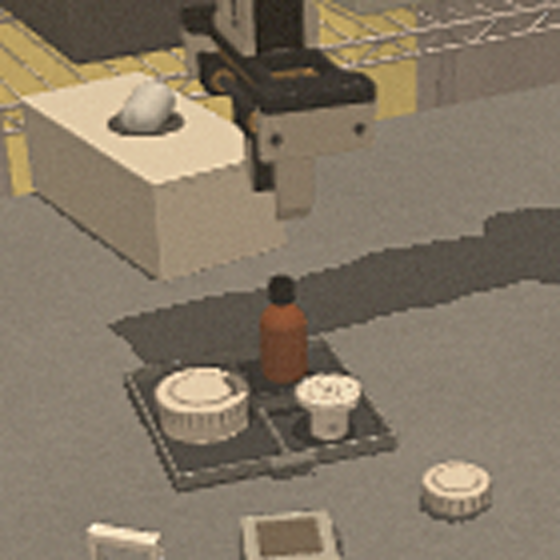

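```bash
python3 -m pendant '[[[10,40,0,0,0,0,-1],[22,90,0,0,0,0,-1],[34,140,0,0,0,0,-1],[44,180,10,0,0,0,-1],[48,199,30,0,0,0,-1],[48,199.5,60,0,0,0,-1],[48,199.5,90,0,0,0,-1],[48,199.5,110,0,0,0,-1],[48,199.5,125,0,0,0,-1],[48,199.5,125,0,0,0,-1],[48,199.5,125,0,0,0,-1]]]';python3 go.py 454.6,-121.6,180.5,171
```

```text
clock: 24.62
position: [0.4537, -0.1214, 0.1845]
ee_rot: [0.246, 3.131, -0.0]
force: [0.1, 0.5, 0.3]
width: 0.995
clk 24.62 pos [ 453.7 -121.4  184.5] phi 171.01 tilt [ 0.0006 -0.0001] F [0.1 0.5 0.3] w 0.995 q [ 0.66  0.62 -0.69  2.12  0.67  0.64  0.91]
454.6,-121.6,180.5,171 -> [-0.9 -0.   4. ] [0.    0.001 0.   ]
```

```bash
python3 -m pendant '[[[-1,0,2,0,0,0,-1],[-1,0,4,0,0,0,-1],[-1,0,4,0,0,0,0],[-1,0,4,0,0,0,1],[-1,0,4,0,0,0,1],[-1,0,4,0,0,0,1],[-1,0,4,0,0,0,1],[-1,0,4,0,0,0,1],[-1,0,4,0,0,0,1]]]';python3 go.py 454.6,-121.6,260,171 576,326.7,290,171 576,326.7,212,171;python3 - <<'E'
from h import *
im=snap("scene","s11");crop(im,"s11c",270,90,410,230,4)
E
```

```text
clock: 25.75
position: [0.4544, -0.1216, 0.18]
ee_rot: [-0.246, -3.132, 0.0]
force: [0.2, -0.2, 0.1]
width: 0.452
clk 25.75 pos [ 454.4 -121.6  180. ] phi 171.01 tilt [-0. -0.] F [ 0.2 -0.2  0.1] w 0.452 q [ 0.66  0.62 -0.68  2.12  0.68  0.63  0.91]
454.6,-121.6,260,171 -> [ -0.2   0.  -80. ] [-0. -0.  0.]
576,326.7,290,171 -> [ -50.   461.8 -110. ] [-0. -0.  0.]
576,326.7,212,171 -> [-50.  461.8 -32. ] [-0. -0.  0.]
```

View pics/s11c.png

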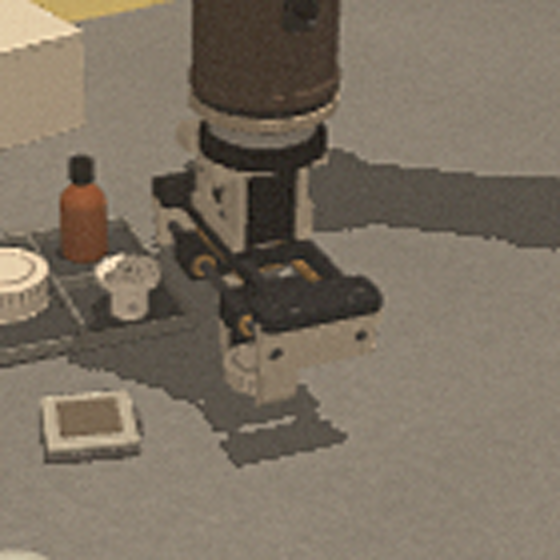

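```bash
python3 -m pendant '[[[0,0,-30,0,0,0,1],[0,0,-75,0,0,0,1],[-5,40,-110,0,0,0,1],[-10,90,-110,0,0,0,1],[-16,145,-110,0,0,0,1],[-22,200,-110,0,0,0,1],[-28,255,-110,0,0,0,1],[-34,310,-110,0,0,0,1],[-40,365,-110,0,0,0,1],[-45,415,-110,0,0,0,1],[-49,450,-100,0,0,0,1],[-50,462,-80,0,0,0,1],[-50,462,-55,0,0,0,1],[-50,462,-35,0,0,0,1],[-50,462,-32,0,0,0,1],[-50,462,-32,0,0,0,1],[-50,462,-32,0,0,0,1]]]';python3 go.py 576,326.7,212,171;python3 - <<'E'
from h import *
im=snap("scene","s12");crop(im,"s12c",350,230,510,370,5)
for z in(.015,.045,.052): print(z,(proj("scene",(.576,.3267,z))-[350,230])*5+2.5,[((proj("scene",(.576+a,.3267+b,z))-[350,230])*5+2.5).round(0).tolist() for a,b in((.002,0),(0,.002))])
E
```

```text
clock: 27.92
position: [0.5763, 0.327, 0.213]
ee_rot: [0.247, 3.131, 0.002]
force: [0.8, -0.4, -0.2]
width: 0.455
clk 27.93 pos [576.3 327.  213. ] phi 170.99 tilt [0.0013 0.0009] F [ 0.8 -0.4 -0.2] w 0.455 q [-0.16  0.8  -0.71  1.61  0.61  0.96  0.33]
576,326.7,212,171 -> [ 0.3 -0.3  1. ] [ 0.001  0.001 -0.   ]
0.015 [334.91233135 500.95614522] [[330.0, 504.0], [339.0, 505.0]]
0.045 [348.06396388 441.91085969] [[343.0, 445.0], [352.0, 446.0]]
0.052 [351.23465117 427.67581048] [[346.0, 430.0], [356.0, 432.0]]
```

View pics/s12c.png

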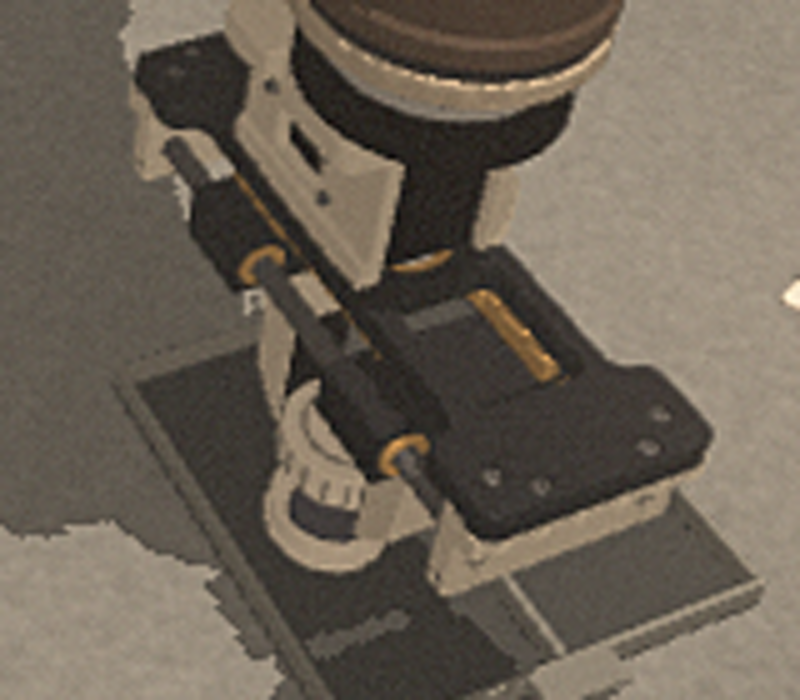

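Run:
```python
from meas import *
th=np.linspace(0,6.283,180)
def left(c,r,zs): return min(((proj("scene",(c[0]+r*np.cos(a),c[1]+r*np.sin(a),z))[0]) for a in th for z in zs))
print("cover left pred",left((.5763,.327),.0215,(.038,.052)),"base left pred",left((.576,.3267),.0195,(.003,.015)))
im=cv2.imread("pics/s12.png");g=cv2.cvtColor(im,cv2.COLOR_BGR2GRAY)
for v in(312,314,316,318,320,322,326,328,330,332,334): print(v,g[v,398:414])
```

```text
cover left pred 404.8846878468696 base left pred 403.5278499028461
312 [ 56  61  55  57  51  60 101 134  99 143 140 138 105 107 143  97]
314 [ 57  59  57  47  57  52  52  78 129 148 145 137 106 115 147 147]
316 [ 56  57  55  57  58  55  61  95 116 143 143 145 129  91 143 143]
318 [ 57  62  58  55  55  51  52  81 107 128 147 142 139 131  87 123]
320 [ 57  60  57  52  51  58  53  83 128 113 115 145 140 143 137 118]
322 [ 58  56  60  55  56  58  47  61  93  99 128 135 142 146 141 143]
326 [ 54  57  52  57  56  66 117 149 141 146 137 136 101 132 145 143]
328 [ 57  56  58  55  61 104 141 146 142 138  80  52  84 135 153 142]
330 [ 52  64  57  51  76 137 126 143 137 111  47  60  60  58  65  93]
332 [ 56  56  53  54  72 131 125 142 137 110  44  58  62  62  63  57]
334 [ 56  54  56  54  64 106 135 129 136 144  99  52  59  62  58  65]
```

```bash
python3 go.py 576.4,326.3,191,171; python3 -m pendant '[[[0,-0.6,6,0,0,0,1],[0,-0.6,12,0,0,0,1],[0,-0.6,17,0,0,0,1],[0,-0.6,20,0,0,0,1],[0,-0.6,22,0,0,0,1],[0,-0.6,22,0,0,0,1]]]'; python3 go.py
```

```text
clk 27.98 pos [576.3 327.  213.1] phi 170.99 tilt [0.0013 0.0008] F [ 0.4 -0.9 -0.9] w 0.459 q [-0.16  0.8  -0.71  1.61  0.61  0.96  0.33]
576.4,326.3,191,171 -> [-0.2 -0.7 22.1] [ 0.001  0.001 -0.   ]
clock: 28.72
position: [0.5759, 0.3263, 0.1899]
ee_rot: [-0.246, -3.132, 0.0]
force: [-0.2, -0.3, -1.2]
width: 0.458
clk 28.73 pos [575.9 326.3 189.9] phi 171.02 tilt [-0.0002 -0.0001] F [-0.2 -0.3 -1.2] w 0.458 q [-0.17  0.83 -0.69  1.63  0.63  0.92  0.31]
```

No side force, and 1 mm left to go. Pressing home.

```bash
python3 -m pendant '[[[0,0,1,0,0,0,1],[0,0,2,0,0,0,1],[0,0,3,0,0,0,1],[0,0,3.8,0,0,0,1],[0,0,3.8,0,0,0,1]]]'; python3 go.py
```

```text
clock: 29.35
position: [0.5759, 0.3265, 0.1889]
ee_rot: [0.246, 3.13, -0.0]
force: [-7.0, -6.3, 24.2]
width: 0.452
clk 29.35 pos [575.9 326.5 188.9] phi 171.00 tilt [ 0.0017 -0.0004] F [-7.  -6.3 24.2] w 0.452 q [-0.17  0.83 -0.69  1.63  0.64  0.92  0.31]
```

```bash
python3 -m pendant '[[[0,0,-2,0,0,0,0.7],[0,0,-2,0,0,0,-1],[0,0,-2,0,0,0,-1],[0,0,-2,0,0,0,-1],[0,0,-2,0,0,0,-1],[0,0,-30,0,0,0,-1],[0,0,-70,0,0,0,-1],[0,0,-110,0,0,0,-1],[0,0,-110,0,0,0,-1]]]';python3 go.py 681.3,-111,300,130 681.3,-111,219,130
```

```text
clock: 30.48
position: [0.5765, 0.3274, 0.2998]
ee_rot: [0.246, 3.128, 0.006]
force: [-0.8, -0.4, 0.4]
width: 1.0
clk 30.48 pos [576.5 327.4 299.8] phi 171.01 tilt [0.0047 0.0035] F [-0.8 -0.4  0.4] w 1.000 q [-0.13  0.71 -0.76  1.55  0.54  1.09  0.39]
681.3,-111,300,130 -> [-172.1 -416.6   -1.2] [0.005 0.002 0.716]
681.3,-111,219,130 -> [-171.7 -417.    79.8] [0.005 0.002 0.716]
```

```bash
python3 -m pendant '[[[-20,-48,0,0,0,0.1,-1],[-42,-102,0,0,0,0.2,-1],[-64,-156,0,0,0,0.3,-1],[-86,-210,0,0,0,0.4,-1],[-108,-264,0,0,0,0.5,-1],[-130,-318,0,0,0,0.6,-1],[-152,-370,0,0,0,0.716,-1],[-168,-408,0,0,0,0.716,-1],[-172,-417,0,0,0,0.716,-1],[-172,-417,0,0,0,0.716,-1],[-172,-417,0,0,0,0.716,-1]]]';python3 go.py 681.3,-111,219,130;python3 - <<'E'
from h import *
im=snap("scene","s13");im2=snap("top","t13")
crop(im,"s13a",350,270,510,390,4);crop(im,"s13b",200,100,360,240,4);crop(im2,"t13a",120,160,220,260,4)
E
```

```text
clock: 31.85
position: [0.6804, -0.1102, 0.296]
ee_rot: [-1.324, -2.848, -0.001]
force: [0.1, 1.3, -0.7]
width: 1.002
clk 31.85 pos [ 680.4 -110.2  296. ] phi 130.14 tilt [-0.0006  0.0013] F [ 0.1  1.3 -0.7] w 1.002 q [ 0.43  0.71 -0.58  1.48  0.42  1.08  0.46]
681.3,-111,219,130 -> [-1.3  0.2 76.9] [ 0.    -0.001  0.002]
```

View pics/s13a.png

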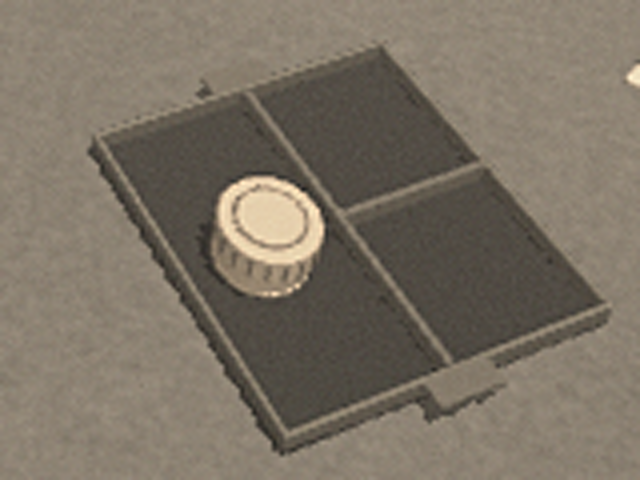

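View pics/s13b.png

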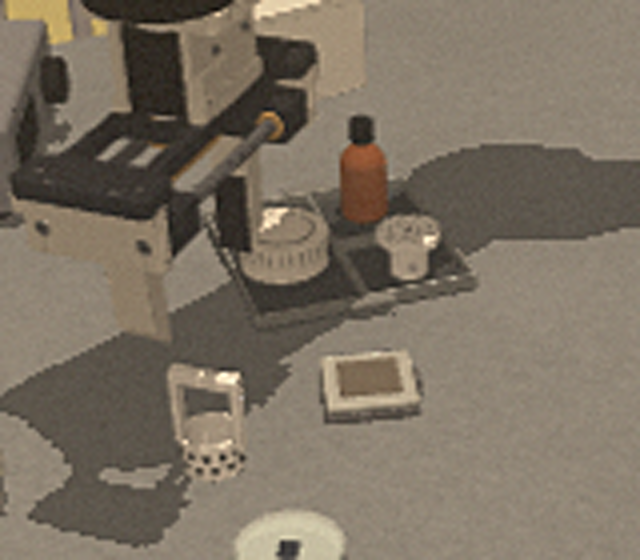

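View pics/t13a.png

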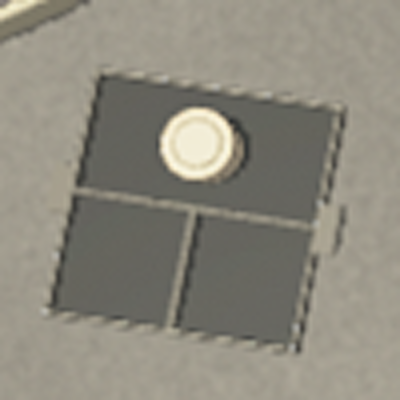

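The small cover is level on its base. The basket is under the hand. Descending.

```bash
python3 -m pendant '[[[-1.3,0,25,0,0,0,-1],[-1.3,0,50,0,0,0,-1],[-1.3,0,70,0,0,0,-1],[-1.3,0,76,0,0,0,-1],[-1.3,0,76,0,0,0,-1],[-1.3,0,76,0,0,0,-1]]]';python3 go.py 681.3,-111,219,130;python3 - <<'E'
from h import *
im=snap("scene","s14");crop(im,"s14b",200,140,330,240,5)
E
```

```text
clock: 32.7
position: [0.6819, -0.1132, 0.2212]
ee_rot: [1.327, 2.846, 0.001]
force: [1.3, -0.8, -0.7]
width: 0.999
clk 32.70 pos [ 681.9 -113.2  221.2] phi 129.99 tilt [ 0.0015 -0.    ] F [ 1.3 -0.8 -0.7] w 0.999 q [ 0.42  0.78 -0.55  1.54  0.47  0.95  0.42]
681.3,-111,219,130 -> [2.1 1.  2.2] [ 0.001  0.001 -0.   ]
```

View pics/s14b.png

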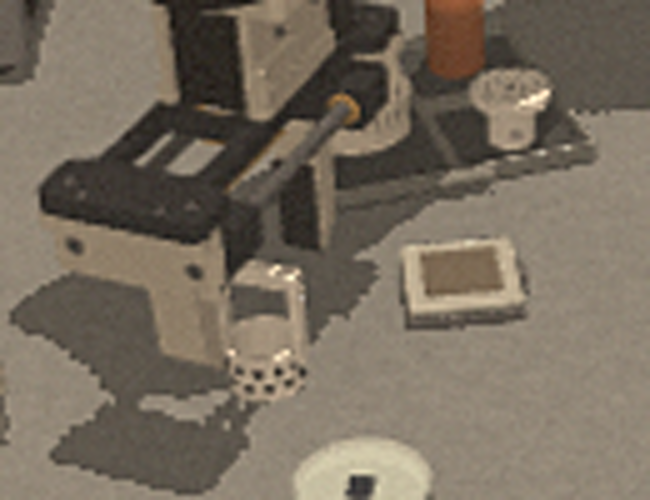

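Run:
```python
from h import *
o=arm.observe();M=R.from_rotvec(o["ee_rot"]).as_matrix();p=o["position"]
f=lambda v:(proj("scene",p+M@np.array(v))-[200,140])*5+2.5
print("c",f([0,0,.157]),"y+",f([0,.046,.159]),"y-",f([0,-.046,.159]),"x+",f([.02,0,.157]),"x-",f([-.02,0,.157]),M[:,1].round(2))
print("bar est",(proj("scene",(.6813,-.111,.064))-[200,140])*5+2.5)
```

```text
c [251.01012293 263.06522333] y+ [201.1452641  324.04118659] y- [297.90390426 213.8448085 ] x+ [291.43211077 271.72714702] x- [211.07312039 254.50722589] [0.77 0.64 0.  ]
bar est [254.81292161 265.65912537]
```

```bash
python3 -m pendant '[[[3,1,2,0,0,0,-1],[3,1,2,0,0,0,0],[3,1,2,0,0,0,0.6],[3,1,2,0,0,0,1],[3,1,2,0,0,0,1],[3,1,2,0,0,0,1],[3,1,2,0,0,0,1],[3,1,2,0,0,0,1],[3,1,2,0,0,0,1],[3,1,2,0,0,0,1]]]' 20;python3 go.py 681.3,-111,330,130;python3 - <<'E'
from h import *
im=snap("scene","s15");crop(im,"s15b",200,140,330,240,5)
E
```

```text
clock: 34.0
position: [0.6803, -0.1105, 0.2182]
ee_rot: [1.328, 2.847, -0.0]
force: [-0.2, 0.4, -0.1]
width: 0.106
clk 34.00 pos [ 680.3 -110.5  218.2] phi 129.99 tilt [ 0. -0.] F [-0.2  0.4 -0.1] w 0.106 q [ 0.41  0.79 -0.55  1.54  0.47  0.95  0.42]
681.3,-111,330,130 -> [  -1.     0.4 -111.8] [ 0.  0. -0.]
```

View pics/s15b.png

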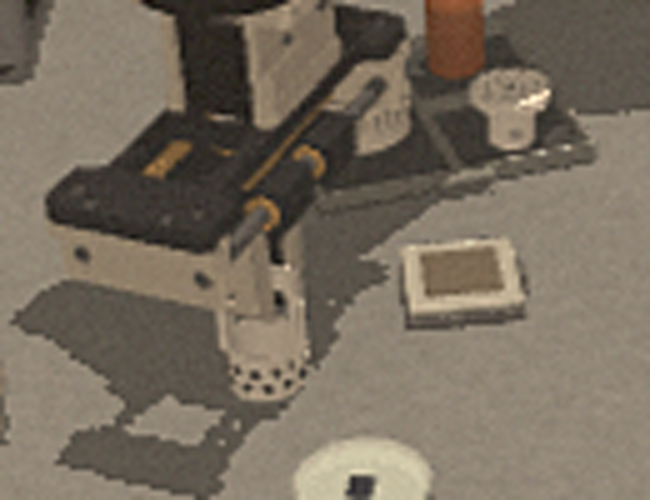

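```bash
python3 go.py 496.1,301.4,320,130; python3 -m pendant '[[[0,0,-20,0,0,0,1],[0,0,-55,0,0,0,1],[0,0,-90,0,0,0,1],[0,0,-100,0,0,0,1],[0,0,-100,0,0,0,1]]]';python3 - <<'E'
from h import *
im=snap("scene","s16");crop(im,"s16b",200,80,330,240,3.5)
E
python3 go.py 496.1,301.4,320,130 496.1,301.4,222,130
```

```text
clk 34.05 pos [ 680.3 -110.5  218.2] phi 129.99 tilt [-0. -0.] F [-0.5  0.2  0.4] w 0.104 q [ 0.41  0.79 -0.55  1.54  0.47  0.95  0.42]
496.1,301.4,320,130 -> [ 434.   123.5 -101.8] [-0. -0. -0.]
clock: 34.67
position: [0.6804, -0.1105, 0.3193]
ee_rot: [1.327, 2.846, 0.0]
force: [0.5, -0.2, -0.9]
width: 0.105
clk 34.73 pos [ 680.  -110.6  318. ] phi 129.99 tilt [-0.0004 -0.0003] F [ 0.8 -0.1 -0.6] w 0.104 q [ 0.43  0.69 -0.59  1.46  0.4   1.12  0.47]
496.1,301.4,320,130 -> [433.9 123.8  -2. ] [-0. -0. -0.]
496.1,301.4,222,130 -> [433.9 123.8  96. ] [-0. -0. -0.]
```

View pics/s16b.png

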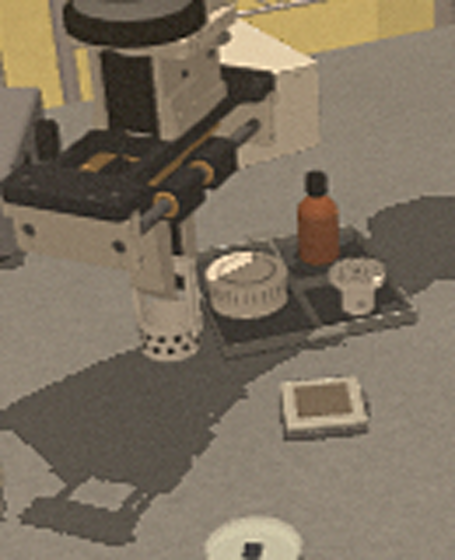

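The basket is in the hand and clear of the bench. Carrying it to the nearer bay of tray_small.

```bash
python3 -m pendant '[[[25,7,0,0,0,0,1],[70,20,0,0,0,0,1],[120,34,0,0,0,0,1],[170,48,0,0,0,0,1],[220,63,0,0,0,0,1],[270,77,0,0,0,0,1],[320,91,0,0,0,0,1],[370,105,0,0,0,0,1],[410,117,0,0,0,0,1],[430,123,10,0,0,0,1],[434,124,35,0,0,0,1],[434,124,60,0,0,0,1],[434,124,75,0,0,0,1],[434,124,75,0,0,0,1],[434,124,75,0,0,0,1]]]';python3 - <<'E'
from h import *
im=snap("scene","s17");crop(im,"s17b",340,220,520,390,3.5)
E
python3 go.py 496.1,301.4,221.5,130
```

```text
clock: 36.6
position: [0.4967, 0.3019, 0.2437]
ee_rot: [1.328, 2.847, 0.001]
force: [0.3, 0.7, 0.5]
width: 0.102
clk 36.65 pos [496.7 301.9 244. ] phi 129.97 tilt [0.0009 0.0007] F [-0.2 -0.4 -0.6] w 0.106 q [-0.22  0.62 -0.61  1.81  0.46  0.85 -0.35]
496.1,301.4,221.5,130 -> [-0.  -0.8 22.5] [ 0.001  0.    -0.   ]
```

View pics/s17b.png

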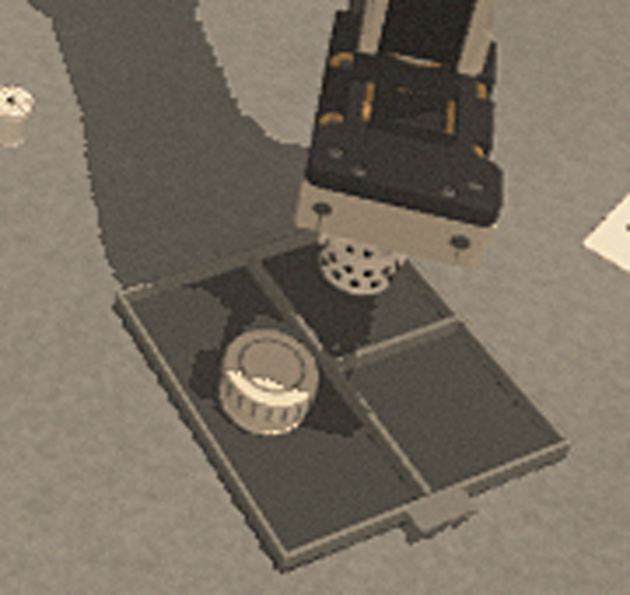

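```bash
python3 -m pendant '[[[0,0,8,0,0,0,1],[0,0,15,0,0,0,1],[0,0,20,0,0,0,1],[0,0,22,0,0,0,1],[0,0,23,0,0,0,1],[0,0,23,0,0,0,1]]]';python3 go.py
```

```text
clock: 37.4
position: [0.4964, 0.3019, 0.2212]
ee_rot: [1.328, 2.846, 0.0]
force: [-3.6, -2.3, 11.5]
width: 0.106
clk 37.40 pos [496.4 301.9 221.2] phi 129.99 tilt [ 0.0007 -0.0002] F [-3.6 -2.3 11.5] w 0.106 q [-0.23  0.65 -0.59  1.83  0.49  0.81 -0.37]
```

```bash
python3 -m pendant '[[[0,0,-0.5,0,0,0,0.6],[0,0,-0.5,0,0,0,0.2],[0,0,-0.5,0,0,0,0],[0,0,-0.5,0,0,0,0],[0,0,-20,0,0,0,0],[0,0,-50,0,0,0,0],[0,0,-90,0,0,0,0],[0,0,-130,0,0,0,-0.5],[40,-30,-150,0,0,0,-0.5],[80,-70,-160,0,0,0,-0.5],[120,-110,-160,0,0,0,-0.5],[120,-110,-160,0,0,0,-0.5]]]';python3 - <<'E'
from h import *
im=snap("scene","s18");crop(im,"s18b",360,230,520,390,3.5);crop(im,"s18c",220,90,360,270,3)
im=snap("top","t18");crop(im,"t18b",120,120,470,280,2.2)
E
python3 go.py
```

```text
clock: 38.9
position: [0.3307, 0.3239, 0.3819]
ee_rot: [1.318, 2.85, 0.001]
force: [0.6, 0.9, -0.6]
width: 0.751
clk 39.00 pos [334.8 323.1 381.4] phi 130.05 tilt [0.002  0.0005] F [ 0.5 -0.  -0.2] w 0.747 q [-0.25  0.3  -0.78  1.93  0.25  1.01 -0.43]
```

View pics/s18.png

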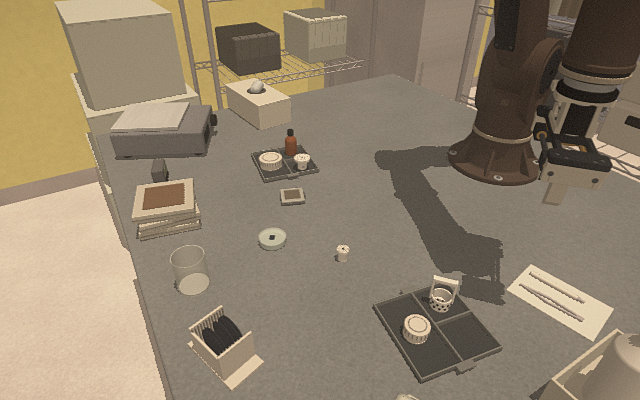

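View pics/t18b.png

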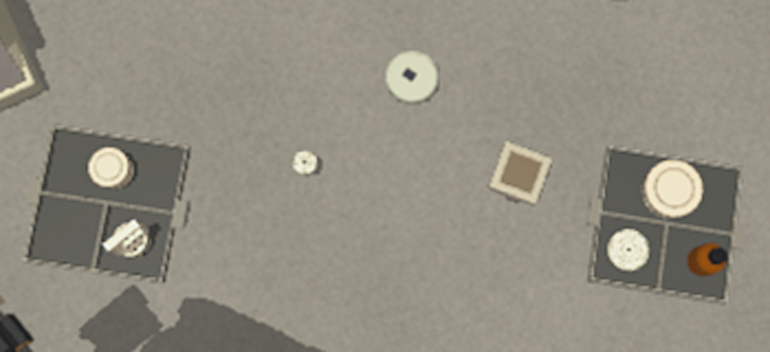

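View pics/s18b.png

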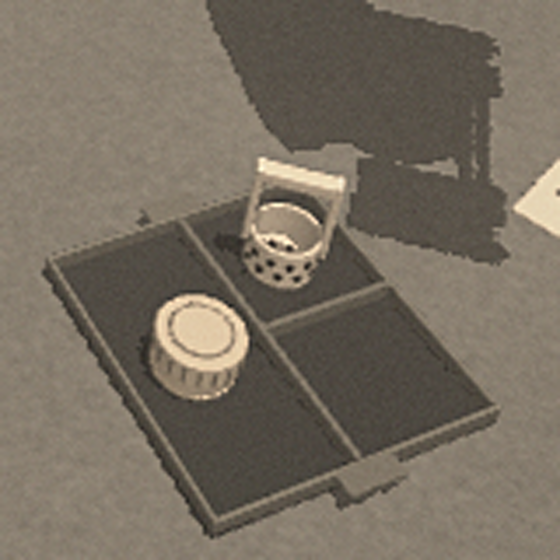

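Everything is upright in its bay. As a last check, I measure the cover centres at seated height in the top view, then compare each cover's outline in the scene view with a seated one.

Run:
```python
from meas import *
t=cv2.imread("pics/top0.png".replace("top0","t18"));s=cv2.imread("pics/s18.png")
for n,c0,r,th in(("L",(.5511,-.294),.0315,180),("S",(.576,.3265),.0215,180)):
    u=proj("top",(*c0,.022)).astype(int);P,uv=measure(t,tuple(u),.022,th,22 if n=="L" else 17);print(n,circ(P))
    q=np.array([proj("scene",(c0[0]+r*np.cos(a),c0[1]+r*np.sin(a),.029)) for a in np.linspace(0,6.28,60)])
    u=q.mean(0).astype(int);P,uv=measure(s,tuple(u),.029,150,20,n="scene");print("  scene top-face pred",q.min(0).round(1),q.max(0).round(1),"seen",uv.min(0).round(1),uv.max(0).round(1))
P,uv=measure(t,(259,194),.028,165,12);print("chuck_S",circ(P))
print(arm.sign_off())
```

```text
L (array([ 552.2, -294.7]), array([62.4, 62.9]))
  scene top-face pred [258.7 151.1] [281.9 162.5] seen [258.6 151.6] [281.4 163.2]
S (array([576.8, 328.6]), array([42.2, 42.6]))
  scene top-face pred [404.2 313.4] [431.2 335.6] seen [404.1 313.8] [430.4 335.9]
chuck_S (array([580.8, 113.8]), array([27. , 27.3]))
the job is handed in; nothing more can be done
None
```

Both kits are made up and the job is handed in, at about 39 s on the robot's clock.

- **Coating kit (`tray_large`):** I pressed the large cover home with about 26 N. The large chuck and the amber bottle each stand upright in their own bay.
- **Developing kit (`tray_small`):** I pressed the small cover home with about 24 N. The dip basket stands upright in the bay on the side nearer the middle of the bench; the other bay is empty.
- **Small chuck:** not touched; it measures at the same spot as at the start, within 0.2 mm.

**Last checks:**
- **Cover height:** both covers stopped at the expected seated height, about 9 mm above where I gripped them on the bench. In the last scene picture their top faces are within 1 pixel of a seated cover.
- **Cover centres:** the top view puts the large cover 1.3 mm and the small cover 2.2 mm from the measured base centres. The small one is slightly over the camera's stated 2 mm accuracy. The scene view agrees within a pixel, and there was no side force before it seated.
- **Uprightness:** the last pictures show the bottle, chuck and basket upright in their bays with the gripper clear. The bottle was upright in every picture I took of it.

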